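# Fit the vial carousel onto its drive spindle

## Task

Fit the vial carousel onto the sampler's drive unit: pick it up by its square central handle, keep it level and lower it squarely over the tall spindle, then turn it under light pressure until the slots in its hub find the cross key at the foot of the spindle. Press it gently fully home, so that the spring catches snap out above the hub, and let go. Never force it - neither the spindle nor the key may be pushed hard - and leave the tube, the bottle and the beaker standing where they are.

Things in the scene. Friction and masses are not known exactly. Their poses are not given: they have to be found in the camera images.
- carousel_handle (a point): Where to grip the vial carousel: on the axis of its upright square aluminium handle, 28 mm across the flats, 12 mm below the handle's top and 73 mm above the carousel's underside. z is up along the bore; x and y are square to the flats, so it can be gripped from above across either pair. The vial caps round it reach 44 mm above the underside.
- carousel: The same carousel: grey round tray 140 mm across, 32 mm high, with small capped amber vials; loose, 0.2 to 0.35 kg. Origin: centre of the underside. A 13.5 mm bore runs right through the 85 mm hub. Two crossed slots along x and y, 7.5 mm wide and deep, are cut in the hub's underside, so it fits the cross key at every quarter turn.
- drive_unit: Fixed drive unit, a white box 200 x 172 x 50 mm, keys and dial on its front (-x); a short column with a parked needle, top 122 mm above the bench, stands at its rear left corner, 115 mm from the spindle. Origin: on the bench under the spindle axis; z up. A downward push of 25 N is ample; contact forces adding up to more than 60 N between carousel and drive unit count as forcing.
- spindle_tip (a point): Tip of the vertical spindle, on its axis, 162 mm above the bench. The spindle is 12 mm thick and rises 106 mm from its shoulder; its last 8 mm are a cone ending 5 mm wide, so the bore finds it within about 3 mm. It ends 33 mm above carousel_handle when the carousel is home.
- spindle_catches (a point): On the axis, half-way up two sprung catches in the spindle's sides, 10 to 20 mm below its tip. They stick out beyond the bore: entering takes a push of some newtons, and they then rub in the bore all the way down, so that the carousel may not sink by its own weight. They snap out just above the hub when it is home.
- cross_key (a point): Centre of the flat-topped cross key through the spindle's foot, 5 mm wide, 48 mm long, top 6 mm above the shoulder. Its bearing differs every time; these axes are the drive unit's and do not show it. The motor gear holds it against a light drag. A hub that misses it stops 6 mm short of home; within about 3 degrees of the right bearing the slots go over it.
- spindle_shoulder (a point): Steel shoulder at the spindle's foot, on the axis, 56 mm above the bench: the underside of the hub comes to rest on it, with carousel_handle then 129 mm above the bench.
- tube_50ml: 50 ml tube with a blue cap, standing upright, 34 mm across, 118 mm high; origin at its underside. Bystander.
- amber_bottle: Small amber reagent bottle with a white cap, 52 mm across, 104 mm high; origin at its underside. Bystander.
- glass_beaker: Clear beaker, 54 mm across, 70 mm high; origin at its underside. Bystander.

How it is judged:
By the outcome, as a careful person would: the job done as asked, in the order asked, and still so for the second after the job is handed in, with the robot touching nothing.
It also fails if it takes over 72 s, if anything falls off the work surface, if the arm or the gripper's body presses on something with over 40 N, if the wrist force passes 120 N, or if a joint passes its speed limit or range.

## Robot

A 6-joint arm with a two-finger parallel gripper is mounted at the origin on a cart in front of the work surface, level with it; the furniture and walls round the work are solid. World frame = base frame: x ahead of the robot, y to its left, z up, the work surface at z = 0. Lengths are in m, angles in rad, forces in N, time in s.
With the tool pointing down it reaches from about 0.25 to 0.8 m from the base axis. Payload 8.5 kg.
Tool frame: the origin (TCP) lies at the very end of the fingers, on their centre line; the grasp point (between the pads) lies 19 mm behind it; y points along the fingers, z is the direction in which the jaws open and shut, and the axes are right-handed (so a half turn about y gives the same grasp; the last joint's range is limited). The gripper opens to 85 mm and grips with 20 to 120 N. Pads are 22 mm wide; open, the fingers measure 114 mm over their backs; the gripper's body (76 mm by 85 mm) begins 54 mm behind the grasp point. The pads swing forward as they close: fully open they stand 13 mm farther back than shut.
Start: joints at [1.199, 0.238, -0.013, 1.319, 0, 1.571], TCP at [0.191, 0.489, 0.195] pointing down, gripper open.
Joint ranges: [-2.66, 2.66], [-1.03, 1.9], [-1.14, 1.46], [-1.82, 2.27], [-1.45, 1.34], [-3.14, 3.14]. Speed limits (rad/s): [2.22, 2.22, 2.79, 3.14, 3.14, 3.14].

## Interface

Orientations are given as a unit quaternion [x, y, z, w].
In Python, from plant import manip gives the robot as it stands. The module is installed in compiled form; this text tells all that it offers.
- The arm moves only by the tool arm_command, never from a script. Its argument "deltas" is a list of rows, each an object with "jaw": the opening, from 0 (shut) to 1 (fully open); "slide": the shift along the tool's x, y, z in m, a list of three; "roll": the turn about the tool's y in degrees. A call has 1 to 20 rows; each row is the pose to reach, as a shift and turn from the pose commanded when the call began, along the tool's axes at that moment; what a row does not reach only later rows make up. A row lasts 1/8 s, in which the tool goes at most 62.5 mm and 10.7 degrees, less where a joint would pass 70% of its speed; a pose out of reach is approached as far as the arm can. A call with a gripper value outside its range is refused whole. The fingers move at their own pace and stop on an object; "force" is the grip in N (left out, the last holds). Time passes only in rows, so rows that repeat a pose let the fingers close. It gives the time, the measured TCP pose, the force and the opening at its end, in the units of the state.
- manip.get_obs(): the state, without advancing time (a new reading comes with each control period).
- manip.get_image(name): name is "scene" or "top"; returns a dict with "image" (420x560x3 uint8, red, green, blue), "mtx" (3x3 intrinsics, pixels), "k1" (the pictures are not rectified: a ray, as slopes to the right and down, at radius r is drawn at 1 + k1 r^2 times it, then the intrinsics apply), "extrinsics" (4x4, takes a point from world to camera coordinates). Camera axes: x right, y up, looking along -z (the intrinsics and any distortion apply to the point x, -y, -z); pixel columns grow to the right and rows downward; lengths in m; the calibration is good to about 2 mm. A picture is of the moment at which its call begins. There is no depth.
- manip.close_job(): hands the job in, once; it reports no verdict.
The state is a dict: "time_s": time; "qpos": joint angles; "joint_vel": joint speeds; "tau": joint torques, N m; "ee_pos": TCP position; "tcp_rot": TCP orientation; "contact_force": force on the tool from outside, world axes, zero at the start; "ft_torque": the same for the moment, N m; "finger_gap": opening from 0.0 (shut) to 1.0 (fully open).
Only numpy, scipy, OpenCV 4.12 (cv2) and the standard library are available. Lean on these libraries where they do the work, as an engineer would, in place of code of your own. Each camera call takes 0.05 s, during which the arm holds its last target.

## Working session

There is one attempt and no reset: what is moved stays moved. The work goes in short steps, Python scripts to look and compute and a tool call to move; the robot and the scene stay as the last step left them, time stands still between calls to the robot, and variables do not carry over. Pictures are saved under pics/ and viewed, and the job is handed in when it is done.

Besides the shell and the picture viewer there is one more tool, called as a command line: name --argument value ..., lists and objects as JSON in quotes. arm_command: Moves the arm, as the interface text tells. Its arguments: {"type":"object","properties":{"deltas":{"type":"array","items":{"type":"object","properties":{"jaw":{"type":"number"},"slide":{"type":"array","items":{"type":"number"}},"roll":{"type":"number"}}}},"force":{"type":"number"}},"required":["deltas"]}

```bash
mkdir -p pics; python3 - <<'E'
from plant import manip
import cv2
o=manip.get_obs()
for k,v in o.items(): print(k,v)
for n in("scene","top"):
    d=manip.get_image(n); cv2.imwrite(f"pics/{n}0.png",cv2.cvtColor(d["image"],cv2.COLOR_RGB2BGR))
    print(n,d["mtx"],d["k1"],d["extrinsics"])
E
```

```text
time_s 0.0
qpos [ 1.19901381e+00  2.38795273e-01 -1.41980956e-02  1.31919398e+00
  3.23563055e-05  1.57081197e+00]
joint_vel [-1.02212558e-03  5.93791131e-05  1.70133037e-04  5.26440068e-04
  8.41408032e-04 -4.45265807e-04]
tau [-2.28528203e-03 -5.38782728e+01  3.46434796e+01  1.87460147e-02
 -5.60646083e-05 -1.97028305e-05]
ee_pos [0.19055255 0.488733   0.19489191]
tcp_rot [ 0.69540471 -0.13079679  0.13059252 -0.69444228]
contact_force [0.34352107 1.30163553 0.12311077]
ft_torque [ 0.00712103 -0.01622031  0.02153555]
finger_gap 0.997040144359574
scene [[395.6388143    0.         286.86032443]
 [  0.         395.6388143  213.65269414]
 [  0.           0.           1.        ]] 0.00786082108955961 [[ 0.2853759  -0.95828659 -0.01572906 -0.15696555]
 [ 0.77556452  0.22125744  0.59122316 -0.51343997]
 [-0.56308105 -0.18091974  0.80635462 -0.93297602]
 [ 0.          0.          0.          1.        ]]
top [[437.49913194   0.         283.47899002]
 [  0.         437.49913194 206.12965573]
 [  0.           0.           1.        ]] -0.13058652054601358 [[ 2.13518316e-02 -9.99742711e-01 -7.65582771e-03 -1.16349121e-03]
 [ 9.92482813e-01  2.02725341e-02  1.20693374e-01 -5.81413215e-01]
 [-1.20507118e-01 -1.01753020e-02  9.92660313e-01 -1.47381157e+00]
 [ 0.00000000e+00  0.00000000e+00  0.00000000e+00  1.00000000e+00]]
```

View pics/scene0.png

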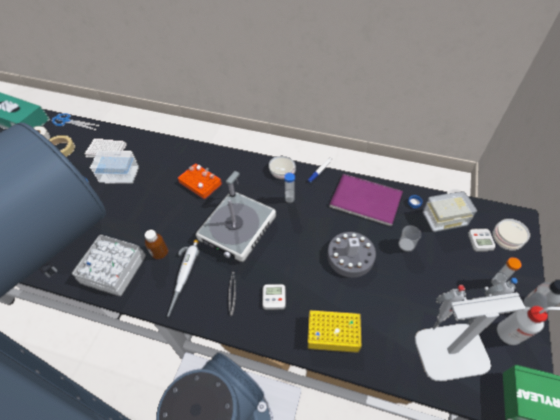

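View pics/top0.png

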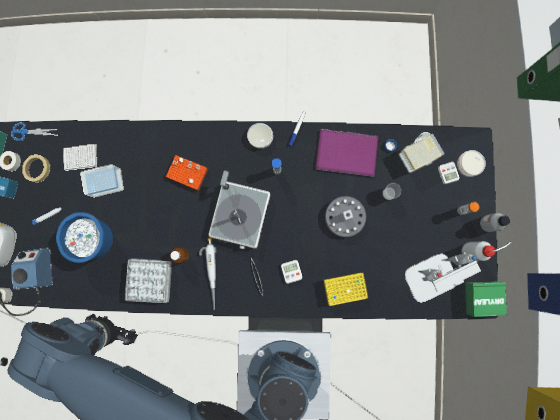

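```bash
python3 - <<'E'
import cv2,numpy as np
a=cv2.imread("pics/top0.png");b=cv2.imread("pics/scene0.png")
def c(im,x,y,s=32,f=6): return cv2.resize(im[y-s:y+s,x-s:x+s],None,fx=f,fy=f,interpolation=cv2.INTER_CUBIC)
A=np.hstack([c(a,347,216),c(a,238,212,40,5)[:384,:400]]);
cv2.imwrite("pics/z1.png",A)
A=np.hstack([c(b,351,253),c(b,236,220,48,4)]);
cv2.imwrite("pics/z2.png",A)
E
```

```text
(no output)
```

View pics/z1.png

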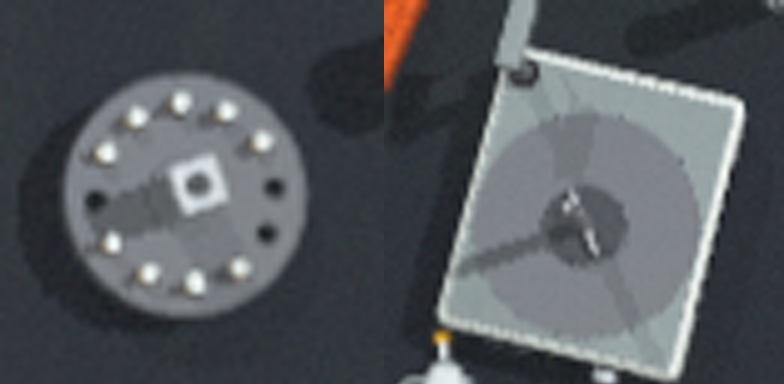

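View pics/z2.png

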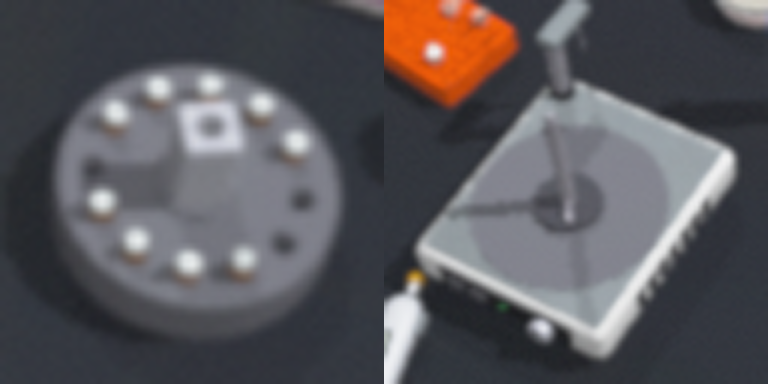

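```bash
cat > h.py <<'E'
import numpy as np,cv2
CAL={}
def load(d): return np.array(d["mtx"]),float(d["k1"]),np.array(d["extrinsics"])
def cal(): 
    import pickle; return pickle.load(open("cal.pkl","rb"))
def ray(c,u,v):
    K,k,E=c; p=np.array([(u-K[0,2])/K[0,0],(v-K[1,2])/K[1,1]]); q=p.copy()
    for _ in range(20): q=p/(1+k*(q@q))
    d=E[:3,:3].T@np.array([q[0],-q[1],-1]); return -E[:3,:3].T@E[:3,3],d
def onz(c,u,v,z):
    o,d=ray(c,u,v); return o+d*(z-o[2])/d[2]
def proj(c,P):
    K,k,E=c; X=E[:3,:3]@np.array(P,float)+E[:3,3]; s=np.array([X[0]/-X[2],-X[1]/-X[2]]); s=s*(1+k*(s@s))
    return K[0,0]*s[0]+K[0,2],K[1,1]*s[1]+K[1,2]
def tri(c1,p1,c2,p2):
    o1,d1=ray(c1,*p1);o2,d2=ray(c2,*p2)
    t=np.linalg.lstsq(np.c_[d1,-d2],o2-o1,rcond=None)[0]
    a=o1+t[0]*d1;b=o2+t[1]*d2; return (a+b)/2,np.linalg.norm(a-b)
E
python3 - <<'E'
from plant import manip
import pickle,cv2,numpy as np
from h import *
im={n:manip.get_image(n) for n in("scene","top")}
c={n:load(im[n]) for n in im}; pickle.dump(c,open("cal.pkl","wb"))
# handle top: bright in small window
for n,(x,y) in {"top":(347,214),"scene":(354,243)}.items():
    g=cv2.cvtColor(im[n]["image"],cv2.COLOR_RGB2GRAY)
    w=g[y-9:y+9,x-9:x+9]; print(n); print(w)
g=cv2.cvtColor(im["top"]["image"],cv2.COLOR_RGB2GRAY); print("top spindle rows205-225 cols 226-250"); print(g[203:228,226:251])
g=cv2.cvtColor(im["scene"]["image"],cv2.COLOR_RGB2GRAY); print("scene spindle rows194-232 cols 224-245");print(g[194:232,222:246])
b=cv2.cvtColor(im["top"]["image"],cv2.COLOR_RGB2BGR)
z=cv2.resize(b[201:231,222:262],None,fx=18,fy=18,interpolation=cv2.INTER_NEAREST).astype(float)
z=np.clip((z-40)*1.6,0,255).astype('uint8');cv2.imwrite("pics/z3.png",z)
E
```

```text
top
[[115 125 133 133 134 133 131 126 123 124 112 110 116 127 113 121 122 125]
 [120 121 130 131 133 132 132 132 127 133 132 132 131 128 124 122 122 124]
 [121 122 127 133 132 130 133 131 134 132 133 132 133 132 130 123 123 112]
 [127 128 133 132 133 131 132 133 131 133 133 133 131 133 132 130 115  92]
 [135 134 132 132 133 130 130 131 128 134 143 151 154 134 133 128 107  95]
 [133 132 133 132 127 129 133 141 145 169 190 200 197 146 132 130 128 113]
 [132 132 130 126 126 147 170 190 199 214 219 221 215 166 133 132 133 132]
 [133 134 123 125 130 171 217 222 213 194 182 206 217 182 132 132 133 134]
 [132 129 108 120 114 168 222 216 171 116 106 152 213 206 144 132 131 133]
 [122 118  94  97  97 134 214 211 111  94  94 115 186 215 163 133 134 132]
 [ 96  92  96  95  99 123 190 209 112  94  92 119 193 216 183 133 131 132]
 [ 95  85  95  94  94 109 174 217 179 142 144 171 216 219 199 139 134 131]
 [ 96  86  94  94  97  99 134 211 219 205 205 208 211 190 172 140 134 135]
 [ 97  90  91  96  95  96 115 179 218 210 194 179 159 127 130 134 133 134]
 [ 95  95  88  95  96  95 104 143 178 156 122 
[... 7452 characters left out ...]
19 111  94  89  89  90  91  89  83  98 146 153 123  96  91  92  91
   90  95 111 126 132 134]
 [129 130 123 106  92  88  89  89  90  87  99 141 152 123  96  92  90  90
   91 103 118 128 132 133]
 [133 132 128 115  98  86  82  85  88  88  90 111 120 105  90  86  87  88
   98 113 124 131 133 133]
 [133 133 132 127 118 102  85  77  80  84  85  87  90  87  83  84  91 102
  113 124 130 132 133 133]
 [133 132 133 132 130 122 102  87  83  84  84  82  82  87  91 101 110 117
  125 130 133 133 132 133]
 [133 133 133 132 133 128 121 111 108 107 107 107 107 108 110 115 123 128
  131 132 133 133 132 133]
 [133 134 133 133 133 132 130 128 127 121 121 123 120 117 116 119 127 132
  132 133 132 133 133 133]]
```

View pics/z3.png

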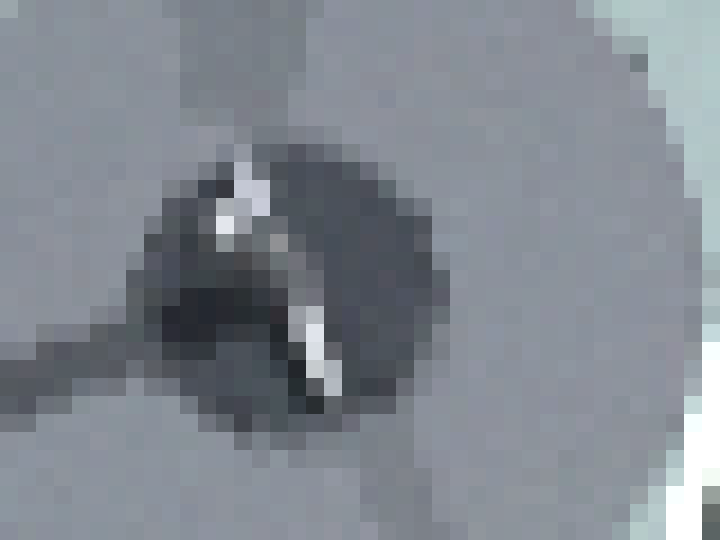

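```bash
python3 - <<'E'
import cv2,numpy as np
from h import *
c=cal(); T=c["top"];S=c["scene"]
gt=cv2.imread("pics/top0.png",0);gs=cv2.imread("pics/scene0.png",0)
# handle square outer contour
P={}
for n,g,(x,y) in(("top",gt,(347,214)),("scene",gs,(354,243))):
    m=np.zeros_like(g); m[y-8:y+6,x-8:x+8]=255
    if n=="scene": m[:]=0; m[y-5:y+4,x-7:x+6]=255
    big=cv2.resize(g[y-12:y+12,x-12:x+12],None,fx=8,fy=8,interpolation=cv2.INTER_CUBIC)
    mb=cv2.resize(m[y-12:y+12,x-12:x+12],None,fx=8,fy=8,interpolation=cv2.INTER_NEAREST)
    b=((big>168)&(mb>0)).astype('uint8'); k=cv2.findContours(b,cv2.RETR_EXTERNAL,cv2.CHAIN_APPROX_NONE)[0]
    k=max(k,key=cv2.contourArea)
    px=k[:,0,:].astype(float)/8-7/16+np.array([x-12,y-12])
    w=np.array([onz(c[n],*p,.085)[:2] for p in px]); r=cv2.minAreaRect((w*1000).astype(np.float32)); print(n,"handle rect",r)
    P[n]=proj(c[n],[*(np.array(r[0])/1000),.085])
    b2=((big<140)).astype('uint8');
print(P, tri(T,P["top"],S,P["scene"]))
# tray ring in top: fit ellipse to contour of carousel vs dark bench
g=gt; m=(g>85).astype('uint8'); sub=np.zeros_like(m); sub[190:245,318:376]=m[190:245,318:376]
k=max(cv2.findContours(sub,cv2.RETR_EXTERNAL,cv2.CHAIN_APPROX_NONE)[0],key=cv2.contourArea)
w=np.array([onz(T,*p,.032)[:2] for p in k[:,0,:].astype(float)])*1000
print("tray",cv2.fitEllipse(w.astype(np.float32)))
# white box outline
for n in("top","scene"):
    im=cv2.imread(f"pics/{n}0.png")
# disc: dark hub circle top, threshold
for thr,z,win in((110,.05,14),):
    big=gt
    sub=np.zeros_like(gt); sub[206:228,227:250]=(gt[206:228,227:250]<111)
    k=max(cv2.findContours(sub,cv2.RETR_EXTERNAL,cv2.CHAIN_APPROX_NONE)[0],key=cv2.contourArea)
    print("dark disc px",cv2.minEnclosingCircle(k),cv2.fitEllipse(k))
for p in((235,209.5),(240.2,222.5),(237.7,216.3)): print(p,onz(T,*p,.062))
E
```

```text
top handle rect ((552.6768798828125, -204.01821899414062), (28.167139053344727, 27.89699363708496), 20.11277198791504)
scene handle rect ((550.6975708007812, -201.93222045898438), (28.587966918945312, 27.605928421020508), 21.79329490661621)
{'top': (np.float64(347.6726375578868), np.float64(214.16103869249784)), 'scene': (np.float64(353.75554562705463), np.float64(241.73873025637994))} (array([ 0.55258411, -0.20311016,  0.08277971]), np.float64(0.0024834748226792137))
tray ((552.1935424804688, -203.9056396484375), (136.87985229492188, 138.68695068359375), 88.28303527832031)
dark disc px ((236.25807189941406, 217.5806427001953), 9.869425773620605) ((237.24363708496094, 217.28445434570312), (14.650164604187012, 18.41867446899414), 67.2054672241211)
(235, 209.5) [0.56318332 0.17490761 0.062     ]
(240.2, 222.5) [0.51935026 0.15575975 0.062     ]
(237.7, 216.3) [0.54021294 0.16493617 0.062     ]
```

```bash
python3 - <<'E'
import cv2,numpy as np
from h import *
from scipy.optimize import least_squares
c=cal()
def radial(n,ctr,z,r0,r1,rng=None,h=3):
    g=cv2.GaussianBlur(cv2.imread(f"pics/{n}0.png",0),(0,0),.7).astype(np.float32)
    pts=[]
    for a in np.radians(np.arange(0,360,4)):
        rs=np.arange(r0,r1,.0005)
        pp=np.array([proj(c[n],[ctr[0]+r*np.cos(a),ctr[1]+r*np.sin(a),z]) for r in rs],np.float32)
        v=cv2.remap(g,pp[:,0].reshape(1,-1),pp[:,1].reshape(1,-1),cv2.INTER_LINEAR)[0]
        d=np.gradient(v); i=d.argmax()
        if d[i]>.6: pts.append([ctr[0]+rs[i]*np.cos(a),ctr[1]+rs[i]*np.sin(a)])
    p=np.array(pts)
    f=lambda q:np.hypot(p[:,0]-q[0],p[:,1]-q[1])-q[2]
    s=least_squares(f,[*ctr,(r0+r1)/2],loss="soft_l1",f_scale=.001)
    print(n,"z",z,"n",len(p),s.x*1000,"mad",np.median(abs(f(s.x)))*1000)
    return s.x
for n in("top","scene"):
    radial(n,(.541,.165),.05,.018,.036); radial(n,(.541,.165),.05,.055,.085)
    for z in(.056,.062,.154,.162): print(n,z,proj(c[n],[.5413,.1653,z]))
E
```

```text
top z 0.05 n 89 [539.7477841  166.63108891  28.08714201] mad 0.6891948596674281
top z 0.05 n 90 [539.61074014 165.2003214   78.88236033] mad 1.0261814456755738
top 0.056 (np.float64(237.80071008804396), np.float64(216.1518636843655))
top 0.062 (np.float64(237.60367917758214), np.float64(215.97825417595027))
top 0.154 (np.float64(234.37200390798637), np.float64(213.13005205397013))
top 0.162 (np.float64(234.07089644425793), np.float64(212.86460873366926))
scene z 0.05 n 86 [540.85569192 169.39630704  28.52021759] mad 0.7577789073493907
scene z 0.05 n 90 [538.04515411 166.51963051  78.63365099] mad 1.5934912391749114
scene 0.056 (np.float64(234.4978027777023), np.float64(221.4028387395821))
scene 0.062 (np.float64(234.25906373744567), np.float64(220.28090335696942))
scene 0.154 (np.float64(230.3443294662406), np.float64(201.88869671912573))
scene 0.162 (np.float64(229.9796638022412), np.float64(200.17588274853037))
```

```bash
cat > mv.py <<'E'
import numpy as np
from scipy.spatial.transform import Rotation as R
from plant import manip
def st():
    o=manip.get_obs(); r=R.from_quat(o["tcp_rot"]); return o,r
def plan(target,bearing):
    o,r=st(); M=r.as_matrix(); d=np.array(target)-o["ee_pos"]
    zb=np.degrees(np.arctan2(M[1,2],M[0,2]))
    print("t",o["time_s"],"pos",np.round(o["ee_pos"],4),"jaw bearing",round(zb,2),"y-axis",np.round(M[:,1],4),"F",np.round(o["contact_force"],1),"gap",round(o["finger_gap"],3),"q6",round(o["qpos"][5],3))
    print("slide",np.round(r.inv().apply(d),4),"roll(tool y down => -bearing) ",round(-((bearing-zb+90)%180-90),2))
E
python3 -c "
from mv import *
o,r=st();print(r.as_matrix().round(4))
plan([.5525,-.204,.14],21); plan([.5525,-.204,.14],111)"
```

```text
[[ 9.317e-01 -3.000e-04  3.633e-01]
 [-3.633e-01 -9.000e-04  9.317e-01]
 [ 0.000e+00 -1.000e+00 -9.000e-04]]
t 0.2 pos [0.1906 0.4888 0.1951] jaw bearing 68.7 y-axis [-3.e-04 -9.e-04 -1.e+00] F [-0.5 -0.   0.2] gap 1.001 q6 1.571
slide [ 0.5889  0.0556 -0.514 ] roll(tool y down => -bearing)  47.7
t 0.2 pos [0.1906 0.4888 0.1951] jaw bearing 68.7 y-axis [-3.e-04 -9.e-04 -1.e+00] F [-0.5 -0.   0.2] gap 1.001 q6 1.571
slide [ 0.5889  0.0556 -0.514 ] roll(tool y down => -bearing)  -42.3
```

arm_command --deltas '[{"jaw": 1, "slide": [0.037, 0, -0.032], "roll": 3}, {"jaw": 1, "slide": [0.074, 0, -0.064], "roll": 6}, {"jaw": 1, "slide": [0.111, 0, -0.096], "roll": 9}, {"jaw": 1, "slide": [0.148, 0, -0.128], "roll": 12}, {"jaw": 1, "slide": [0.184, 0, -0.16], "roll": 15}, {"jaw": 1, "slide": [0.221, 0, -0.193], "roll": 18}, {"jaw": 1, "slide": [0.258, 0, -0.225], "roll": 21}, {"jaw": 1, "slide": [0.295, 0, -0.257], "roll": 24}, {"jaw": 1, "slide": [0.331, 0, -0.289], "roll": 27}, {"jaw": 1, "slide": [0.368, 0, -0.321], "roll": 30}, {"jaw": 1, "slide": [0.405, 0, -0.353], "roll": 33}, {"jaw": 1, "slide": [0.442, 0, -0.385], "roll": 36}, {"jaw": 1, "slide": [0.479, 0, -0.418], "roll": 39}, {"jaw": 1, "slide": [0.515, 0.01, -0.45], "roll": 42}, {"jaw": 1, "slide": [0.552, 0.02, -0.482], "roll": 45}, {"jaw": 1, "slide": [0.589, 0.04, -0.514], "roll": 47.7}, {"jaw": 1, "slide": [0.589, 0.055, -0.514], "roll": 47.7}, {"jaw": 1, "slide": [0.589, 0.055, -0.514], "roll": 47.7}]' --force 40

```text
time_s: 2.45
ee_pos: [0.5514, -0.2033, 0.139]
tcp_rot: [0.583, -0.402, 0.399, -0.582]
contact_force: [-0.4, 0.6, 0.9]
finger_gap: 0.998
```

```bash
python3 - <<'E'
from mv import *
import cv2
from h import *
plan([.5525,-.204,.054],21)
for n in("scene","top"):
    d=manip.get_image(n); im=cv2.cvtColor(d["image"],cv2.COLOR_RGB2BGR);cv2.imwrite(f"pics/{n}1.png",im)
a=cv2.imread("pics/top1.png")[180:250,310:385];b=cv2.imread("pics/scene1.png")[210:285,315:390]
cv2.imwrite("pics/z4.png",np.hstack([cv2.resize(a,(390,390),interpolation=2),cv2.resize(b,(390,390),interpolation=2)]))
E
```

```text
t 2.45 pos [ 0.5514 -0.2033  0.139 ] jaw bearing 20.99 y-axis [-0.0033  0.0013 -1.    ] F [-0.4  0.6  0.9] gap 0.998 q6 0.851
slide [0.0013 0.085  0.001 ] roll(tool y down => -bearing)  -0.01
```

View pics/z4.png

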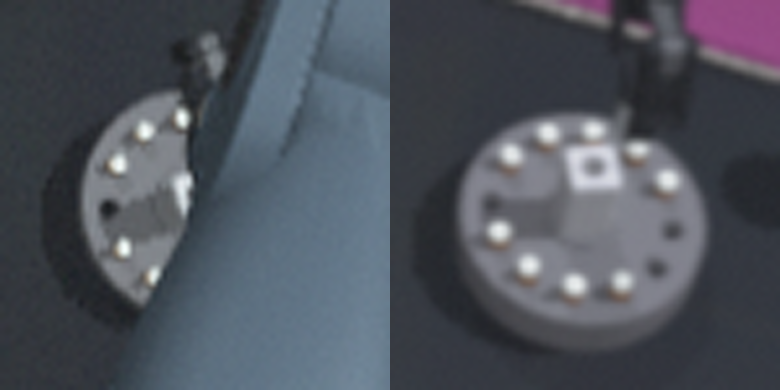

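```bash
python3 - <<'E'
from h import *
c=cal()
im=cv2.imread("pics/scene1.png")
print(proj(c["scene"],[.5514,-.2033,.139]))
for s in(-1,1):
    a=np.radians(21); print(proj(c["scene"],[.5514+s*.0425*np.cos(a),-.2033+s*.0425*np.sin(a),.139+.013]))
cv2.imwrite("pics/z5.png",cv2.resize(im[130:280,290:470],None,fx=4,fy=4,interpolation=2))
E
```

```text
(np.float64(356.6465754568031), np.float64(231.2219270643825))
(np.float64(360.1412192123194), np.float64(241.69994736533013))
(np.float64(354.4845949432679), np.float64(216.0670514186967))
```

View pics/z5.png

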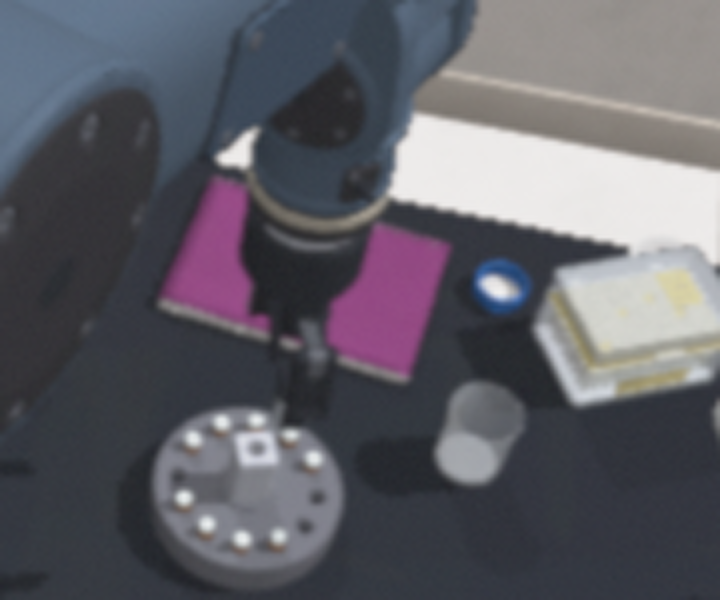

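arm_command --deltas '[{"jaw": 1, "slide": [0, 0.015, 0], "roll": 0}, {"jaw": 1, "slide": [0, 0.03, 0], "roll": 0}, {"jaw": 1, "slide": [0, 0.045, 0], "roll": 0}, {"jaw": 1, "slide": [0, 0.06, 0], "roll": 0}, {"jaw": 1, "slide": [0, 0.072, 0], "roll": 0}, {"jaw": 1, "slide": [0, 0.08, 0], "roll": 0}, {"jaw": 1, "slide": [0, 0.085, 0], "roll": 0}, {"jaw": 1, "slide": [0, 0.085, 0], "roll": 0}]'

```text
time_s: 3.55
ee_pos: [0.5527, -0.2038, 0.0554]
tcp_rot: [0.583, -0.401, 0.4, -0.583]
contact_force: [0.7, -0.2, -0.1]
finger_gap: 1.002
```

```bash
python3 - <<'E'
from mv import *
import cv2
plan([.5525,-.204,.054],21)
d=manip.get_image("scene"); im=cv2.cvtColor(d["image"],cv2.COLOR_RGB2BGR)
cv2.imwrite("pics/z6.png",cv2.resize(im[180:290,300:400],None,fx=5,fy=5,interpolation=2))
E
```

```text
t 3.55 pos [ 0.5527 -0.2038  0.0554] jaw bearing 20.99 y-axis [-2.e-04  0.e+00 -1.e+00] F [ 0.7 -0.2 -0.1] gap 1.002 q6 0.851
slide [ 0.0001  0.0014 -0.0003] roll(tool y down => -bearing)  -0.01
```

View pics/z6.png

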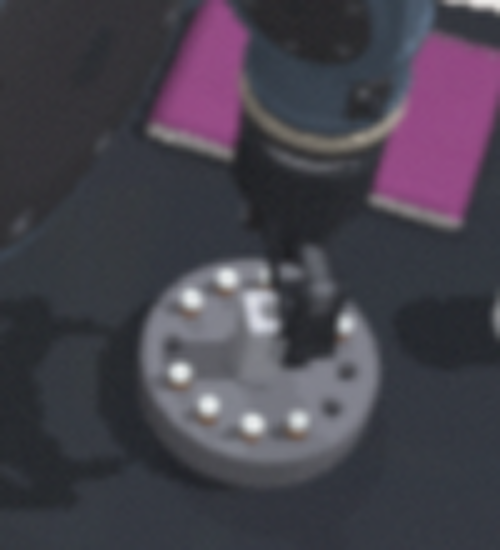

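```bash
python3 - <<'E'
from mv import *
import cv2
from h import *
c=cal()["scene"]
d=manip.get_image("scene"); im=cv2.cvtColor(d["image"],cv2.COLOR_RGB2BGR)
z=cv2.resize(im[215:275,325:385],None,fx=10,fy=10,interpolation=2)
o,r=st(); M=r.as_matrix(); p=o["ee_pos"]
def q(x,y,zz):
    u,v=proj(c,p+M@np.array([x,y,zz])); return int((u-325+.5)*10),int((v-215+.5)*10)
for s in(-1,1):
  for y in(-.013,-.043):
    k=np.array([q(-.011,y,s*.0425),q(.011,y,s*.0425),q(.011,y,s*.057),q(-.011,y,s*.057)]); cv2.polylines(z,[k],True,(0,255,0) if s>0 else (0,0,255),1)
h=np.array([.5525,-.204,.085]);a=np.radians(21)
for zz in(.085,.032):
  k=[]
  for i,j in((1,1),(1,-1),(-1,-1),(-1,1)):
    w=[h[0]+.014*(i*np.cos(a)-j*np.sin(a)),h[1]+.014*(i*np.sin(a)+j*np.cos(a)),zz]; u,v=proj(c,w);k.append((int((u-324.5)*10),int((v-214.5)*10)))
  cv2.polylines(z,[np.array(k)],True,(255,255,0),1)
cv2.imwrite("pics/z7.png",z)
E
```

```text
(no output)
```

View pics/z7.png

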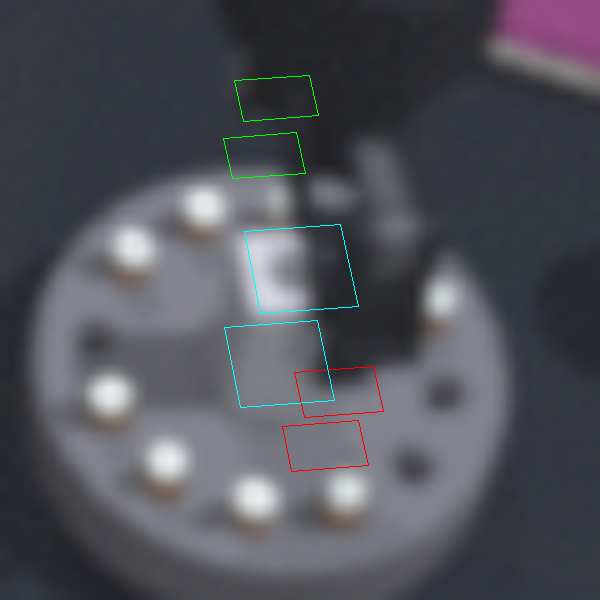

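```bash
python3 - <<'E'
import cv2,numpy as np
from plant import manip
d=manip.get_image("scene"); im=cv2.cvtColor(d["image"],cv2.COLOR_RGB2BGR);cv2.imwrite("pics/scene2.png",im)
def e(i): return (255*(i/255.)**.45).astype('uint8')
a=cv2.resize(e(im[195:265,330:380]),None,fx=8,fy=8,interpolation=2)
b=cv2.resize(e(cv2.imread("pics/scene1.png")[180:250,330:380]),None,fx=8,fy=8,interpolation=2)
cv2.imwrite("pics/z8.png",np.hstack([b,a]))
E
```

```text
(no output)
```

View pics/z8.png

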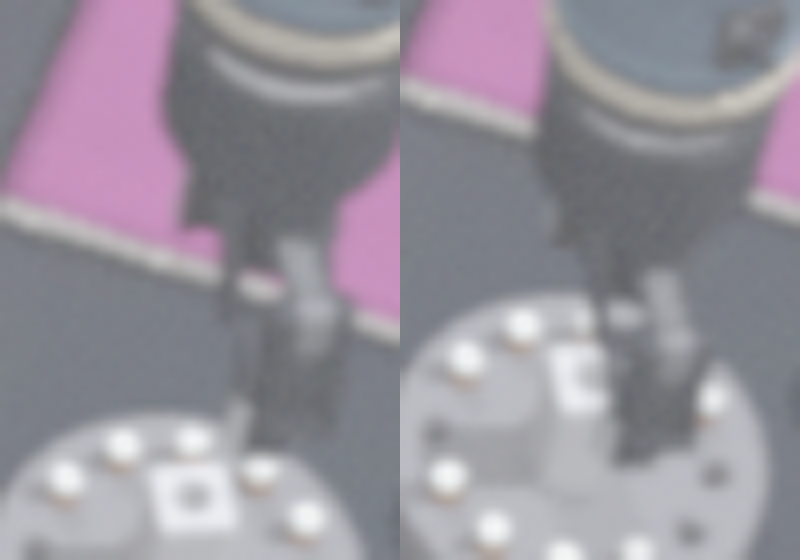

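```bash
python3 - <<'E'
from mv import *
import cv2
from h import *
c=cal()["scene"]
im=cv2.imread("pics/scene2.png")
x0,y0=310,150
z=cv2.resize(im[y0:y0+110,x0:x0+100],None,fx=6,fy=6,interpolation=2)
z=(255*(z/255.)**.5).astype('uint8')
o,r=st(); M=r.as_matrix(); p=o["ee_pos"]
def q(x,y,zz):
    u,v=proj(c,p+M@np.array([x,y,zz])); return int((u-x0+.5)*6),int((v-y0+.5)*6)
cv2.line(z,q(0,0,0),q(0,-.22,0),(0,255,255),1)
for y in(-.073,-.11,-.15):
    k=np.array([q(-.038,y,-.0425),q(.038,y,-.0425),q(.038,y,.0425),q(-.038,y,.0425)]); cv2.polylines(z,[k],True,(0,255,0),1)
cv2.imwrite("pics/z9.png",z)
E
```

```text
(no output)
```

View pics/z9.png

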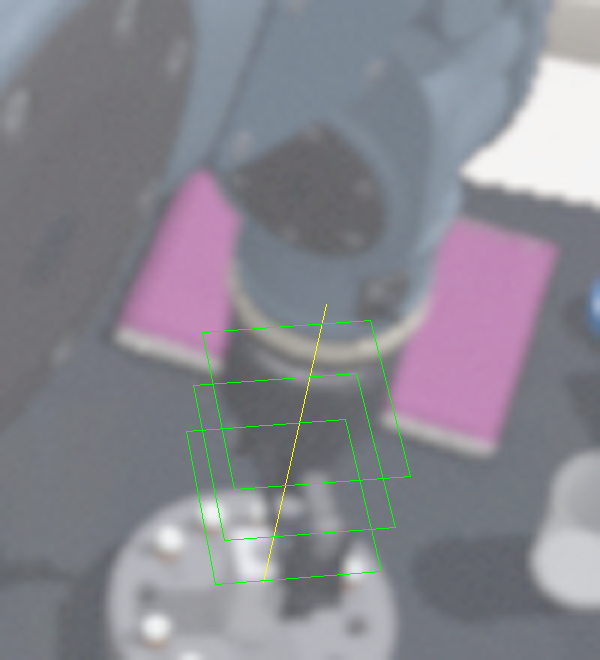

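```bash
python3 - <<'E'
from mv import *
import cv2
from h import *
C=cal()
d=manip.get_image("top"); im=cv2.cvtColor(d["image"],cv2.COLOR_RGB2BGR); cv2.imwrite("pics/top2.png",im)
x0,y0=315,170
z=cv2.resize(im[y0:y0+75,x0:x0+70],None,fx=8,fy=8,interpolation=2)
z=(255*(z/255.)**.5).astype('uint8')
o,r=st(); M=r.as_matrix(); p=o["ee_pos"]; c=C["top"]
def q(x,y,zz):
    u,v=proj(c,p+M@np.array([x,y,zz])); return int((u-x0+.5)*8),int((v-y0+.5)*8)
for s in(-1,1):
  for y in(-.013,-.043):
    k=np.array([q(-.011,y,s*.0425),q(.011,y,s*.0425),q(.011,y,s*.057),q(-.011,y,s*.057)]); cv2.polylines(z,[k],True,(0,255,0) if s>0 else (0,0,255),1)
cv2.imwrite("pics/z10.png",z)
E
```

```text
(no output)
```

View pics/z10.png

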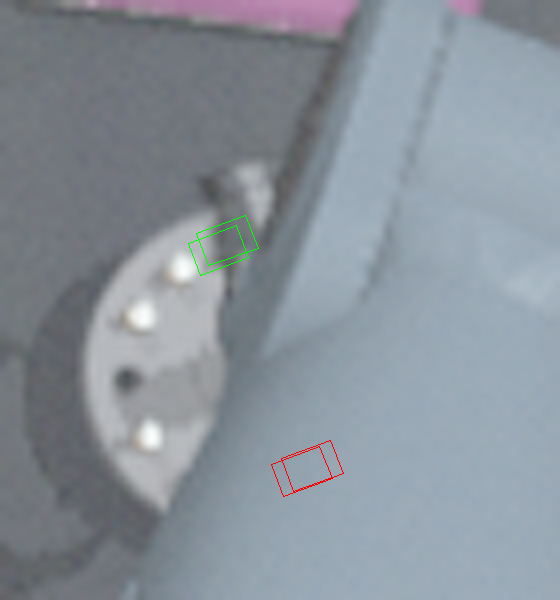

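```bash
python3 - <<'E'
import cv2,numpy as np
from h import *
C=cal()
a=cv2.imread("pics/scene2.png");b=cv2.imread("pics/scene0.png")
e=lambda i:(255*np.clip(i/90.,0,1)**.7).astype('uint8')
z=np.hstack([cv2.resize(e(i[210:300,280:380]),None,fx=4,fy=4,interpolation=2) for i in(b,a)])
cv2.imwrite("pics/z11.png",z)
for p in((320,250),(320,274),(300,247)): print(onz(C["scene"],*p,0))
E
```

```text
[ 0.54792696 -0.10743264  0.        ]
[ 0.46758197 -0.12708263  0.        ]
[ 0.54129769 -0.04521183  0.        ]
```

View pics/z11.png

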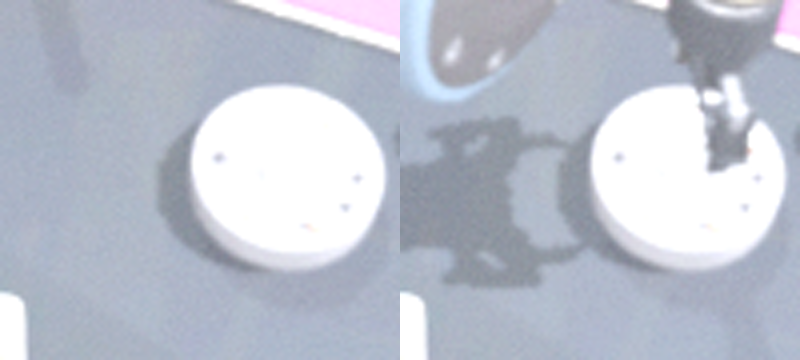

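arm_command --deltas '[{"jaw": 0.6, "slide": [0, 0, 0], "roll": 0}, {"jaw": 0.6, "slide": [0, 0, 0], "roll": 0}, {"jaw": 0.45, "slide": [0, 0, 0], "roll": 0}, {"jaw": 0.45, "slide": [0, 0, 0], "roll": 0}]' --force 20

```text
time_s: 4.25
ee_pos: [0.5527, -0.2038, 0.0555]
tcp_rot: [0.583, -0.401, 0.401, -0.583]
contact_force: [0.2, -0.2, -0.2]
finger_gap: 0.449
```

```bash
cat > look.py <<'E'
import sys,cv2,numpy as np
from plant import manip
n,x0,y0,w,h,f,out=sys.argv[1],*map(int,sys.argv[2:7]),sys.argv[7]
g=float(sys.argv[8]) if len(sys.argv)>8 else .6
im=cv2.cvtColor(manip.get_image(n)["image"],cv2.COLOR_RGB2BGR); cv2.imwrite("pics/full_"+out,im)
z=cv2.resize(im[y0:y0+h,x0:x0+w],None,fx=f,fy=f,interpolation=2); cv2.imwrite("pics/"+out,(255*(z/255.)**g).astype('uint8'))
E
python3 look.py scene 325 205 60 70 8 c1.png; python3 -c "
from mv import *
plan([.5525,-.204,.054],21)"
```

```text
t 4.3 pos [ 0.5527 -0.2038  0.0555] jaw bearing 21.0 y-axis [-1.e-04 -1.e-04 -1.e+00] F [-0.1 -0.6 -0.5] gap 0.45 q6 0.851
slide [ 0.0001  0.0015 -0.0003] roll(tool y down => -bearing)  -0.0
```

View pics/c1.png

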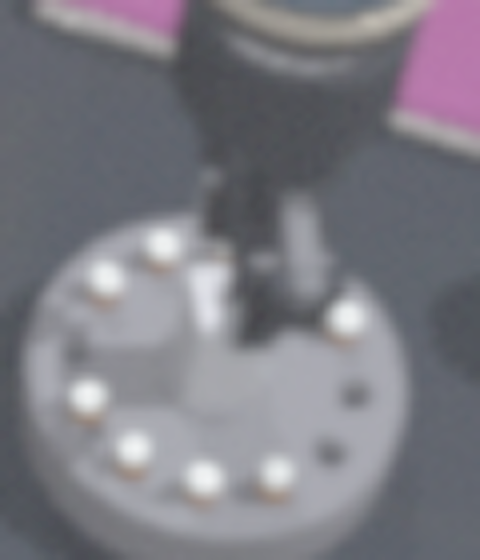

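```bash
python3 - <<'E'
import cv2,numpy as np
a=cv2.imread("pics/scene0.png").astype(int)
o=[]
for f in("scene2","full_c1"):
    b=cv2.imread(f"pics/{f}.png").astype(int); d=(b-a).mean(2)
    z=np.clip(128+d[215:280,320:385]*2.5,0,255).astype('uint8'); o.append(cv2.resize(z,None,fx=6,fy=6,interpolation=cv2.INTER_NEAREST))
cv2.imwrite("pics/d1.png",np.hstack(o))
E
```

```text
(no output)
```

View pics/d1.png

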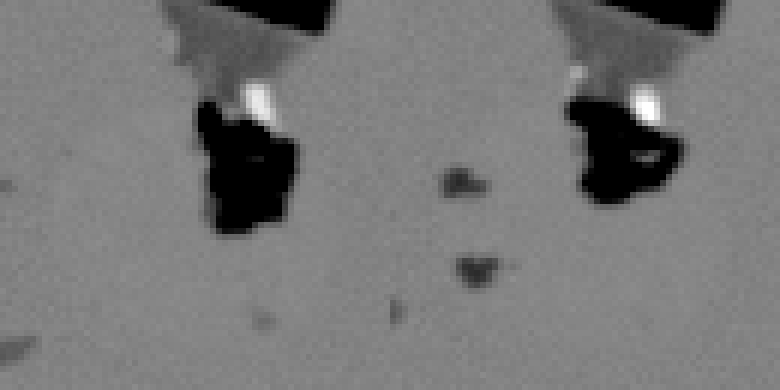

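```bash
python3 - <<'E'
from mv import *
from h import *
c=cal()["scene"];o,r=st();M=r.as_matrix();p=o["ee_pos"]
for y,zz in((-.013,.0425),(-.013,.057),(-.006,.019),(-.006,.0335)):
  print(y,zz,[np.round(proj(c,p+M@np.array([x,y,-zz])),1) for x in(-.011,.011)])
E
```

```text
-0.013 0.0425 [array([352.6, 257.3]), array([360.3, 256.7])]
-0.013 0.057 [array([353.5, 261.8]), array([361.3, 261.2])]
-0.006 0.019 [array([350.9, 251.5]), array([358.5, 250.9])]
-0.006 0.0335 [array([351.8, 255.8]), array([359.4, 255.2])]
```

arm_command --deltas '[{"jaw": 0.38, "slide": [0, 0, 0], "roll": 0}, {"jaw": 0.35, "slide": [0, 0, 0], "roll": 0}, {"jaw": 0.3, "slide": [0, 0, 0], "roll": 0}, {"jaw": 0.25, "slide": [0, 0, 0], "roll": 0}, {"jaw": 0.2, "slide": [0, 0, 0], "roll": 0}]' --force 20

```text
time_s: 4.92
ee_pos: [0.5527, -0.2038, 0.0555]
tcp_rot: [0.583, -0.401, 0.401, -0.583]
contact_force: [0.5, -0.8, 0.2]
finger_gap: 0.2
```

```bash

python3 look.py scene 330 220 50 45 14 c2.png .8;python3 look.py top 320 180 55 65 8 c3.png .7; python3 -c "
from mv import *
plan([.5525,-.204,.054],21)"
```

```text
t 5.025 pos [ 0.5527 -0.2038  0.0555] jaw bearing 21.0 y-axis [-0.e+00 -1.e-04 -1.e+00] F [ 0.8 -0.2 -0.1] gap 0.197 q6 0.851
slide [ 0.0001  0.0015 -0.0003] roll(tool y down => -bearing)  -0.0
```

View pics/c2.png

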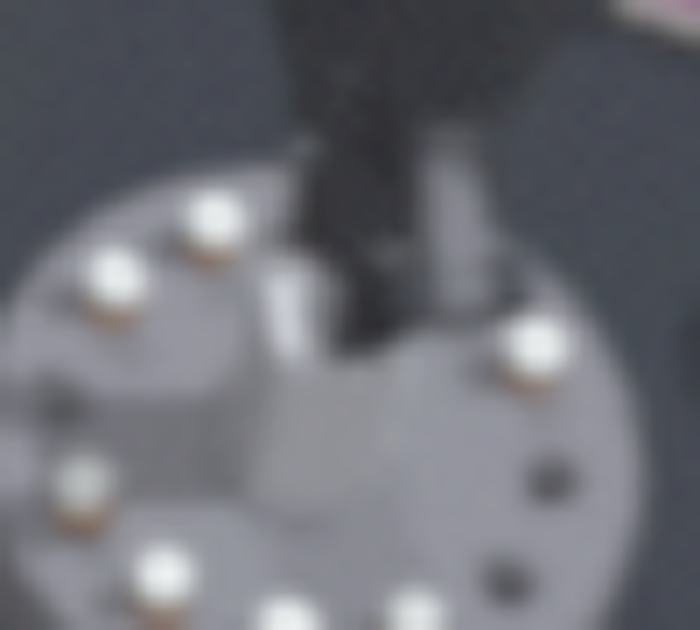

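View pics/c3.png

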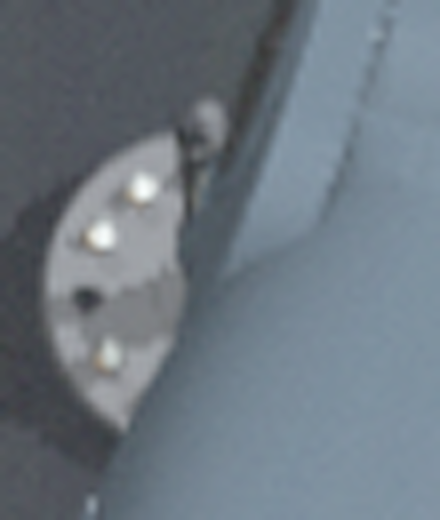

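```bash
python3 - <<'E'
from h import *
c=cal()["scene"]
for z in(.055,.085,.095): 
    for p in((355.5,245.4),(358,244.5)): print(z,onz(c,*p,z))
print(proj(c,[.5527,-.2038,.0555]))
E
```

```text
0.055 [ 0.55919143 -0.20914795  0.055     ]
0.055 [ 0.56428949 -0.21562914  0.055     ]
0.085 [ 0.53991457 -0.20904162  0.085     ]
0.085 [ 0.54485945 -0.21532807  0.085     ]
0.095 [ 0.53348896 -0.20900618  0.095     ]
0.095 [ 0.53838277 -0.21522771  0.095     ]
(np.float64(353.3039184417462), np.float64(246.6944351156463))
```

```bash
python3 - <<'E'
from h import *
c=cal()["scene"]
a=np.radians(21);u=np.array([np.cos(a),np.sin(a)]);v=np.array([np.sin(a),-np.cos(a)])
for n,p in(("open",(360,254)),(".45",(357,249)),(".2",(356,245.4))):
  for z in(.065,.075,.085,.095,.105,.115):
    w=onz(c,*p,z)[:2]-np.array([.5527,-.2038]); print(n,z,"jaw",round(w@u*1000,1),"x",round(w@v*1000,1))
E
```

```text
open 0.065 jaw -31.5 x 12.6
open 0.075 jaw -37.2 x 10.2
open 0.085 jaw -42.9 x 7.8
open 0.095 jaw -48.6 x 5.4
open 0.105 jaw -54.3 x 3.0
open 0.115 jaw -60.0 x 0.6
.45 0.065 jaw -14.3 x 7.1
.45 0.075 jaw -20.1 x 4.8
.45 0.085 jaw -26.0 x 2.4
.45 0.095 jaw -31.9 x 0.0
.45 0.105 jaw -37.7 x -2.3
.45 0.115 jaw -43.6 x -4.7
.2 0.065 jaw -2.0 x 6.4
.2 0.075 jaw -8.0 x 4.1
.2 0.085 jaw -13.9 x 1.7
.2 0.095 jaw -19.9 x -0.6
.2 0.105 jaw -25.9 x -3.0
.2 0.115 jaw -31.9 x -5.3
```

arm_command --deltas '[{"jaw": 0.7, "slide": [0, 0, 0], "roll": 0}, {"jaw": 0.7, "slide": [0, 0, 0], "roll": 0}, {"jaw": 0.7, "slide": [0, 0, 0], "roll": 0}, {"jaw": 0.7, "slide": [0, 0.008, 0], "roll": 0}, {"jaw": 0.7, "slide": [0, 0.016, 0], "roll": 0}, {"jaw": 0.7, "slide": [0, 0.024, 0], "roll": 0}, {"jaw": 0.7, "slide": [0, 0.03, 0], "roll": 0}, {"jaw": 0.7, "slide": [0, 0.03, 0], "roll": 0}]' --force 20

```text
time_s: 6.02
ee_pos: [0.5523, -0.2037, 0.0249]
tcp_rot: [0.583, -0.401, 0.4, -0.583]
contact_force: [0.3, 0.3, 0.1]
finger_gap: 0.7
```

```bash

python3 look.py scene 325 205 60 70 8 c4.png .6; python3 -c "
from mv import *
plan([.5525,-.204,.024],21)"
```

```text
t 6.075 pos [ 0.5526 -0.2038  0.0253] jaw bearing 20.99 y-axis [-5.e-04  1.e-04 -1.e+00] F [ 0.6  0.6 -0.6] gap 0.701 q6 0.851
slide [ 0.0002  0.0013 -0.0002] roll(tool y down => -bearing)  -0.01
```

View pics/c4.png

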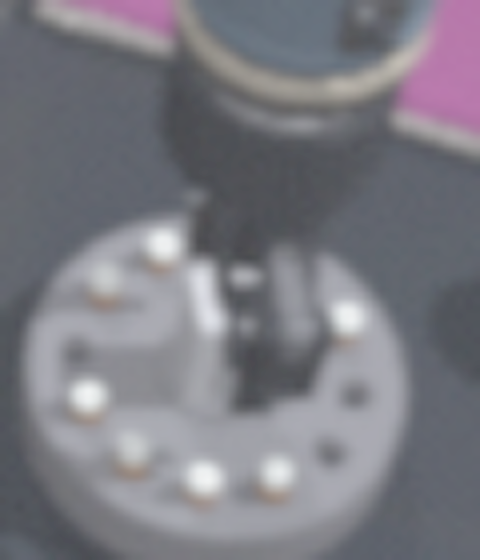

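```bash
python3 - <<'E'
from h import *
c=cal()["scene"]
a=np.radians(21);u=np.array([np.cos(a),np.sin(a)]);v=np.array([np.sin(a),-np.cos(a)])
for p in((356.5,256),(359,255)):
  for z in(.045,.055,.065,.075,.085):
    w=onz(c,*p,z)[:2]-np.array([.5526,-.2038]); print(p,z,"jaw",round(w@u*1000,1),"x",round(w@v*1000,1))
E
```

```text
(356.5, 256) 0.045 jaw -25.9 x 6.1
(356.5, 256) 0.055 jaw -31.5 x 3.8
(356.5, 256) 0.065 jaw -37.1 x 1.5
(356.5, 256) 0.075 jaw -42.7 x -0.8
(356.5, 256) 0.085 jaw -48.4 x -3.1
(359, 255) 0.045 jaw -23.2 x 14.0
(359, 255) 0.055 jaw -28.8 x 11.6
(359, 255) 0.065 jaw -34.5 x 9.2
(359, 255) 0.075 jaw -40.1 x 6.8
(359, 255) 0.085 jaw -45.8 x 4.5
```

arm_command --deltas '[{"jaw": 0.7, "slide": [0, 0.004, 0], "roll": 0}, {"jaw": 0.7, "slide": [0, 0.008, 0], "roll": 0}, {"jaw": 0.5, "slide": [0, 0.008, 0], "roll": 0}, {"jaw": 0.4, "slide": [0, 0.008, 0], "roll": 0}, {"jaw": 0.35, "slide": [0, 0.008, 0], "roll": 0}, {"jaw": 0.3, "slide": [0, 0.008, 0], "roll": 0}, {"jaw": 0.25, "slide": [0, 0.008, 0], "roll": 0}]' --force 20

```text
time_s: 6.95
ee_pos: [0.5531, -0.2038, 0.0178]
tcp_rot: [-0.583, 0.4, -0.401, 0.583]
contact_force: [1.3, 0.6, 2.0]
finger_gap: 0.325
```

```bash

python3 look.py scene 325 205 60 70 8 c5.png .6; python3 -c "
from mv import *
plan([.5525,-.204,.024],21);print(st()[0]['ft_torque'])"
```

```text
t 7.0 pos [ 0.5531 -0.2038  0.0178] jaw bearing 21.0 y-axis [ 7.e-04 -2.e-04 -1.e+00] F [0.4 0.4 2.4] gap 0.326 q6 0.851
slide [-0.     -0.0062 -0.0006] roll(tool y down => -bearing)  0.0
[ 0.19493562 -0.24541584 -0.02222358]
```

View pics/c5.png

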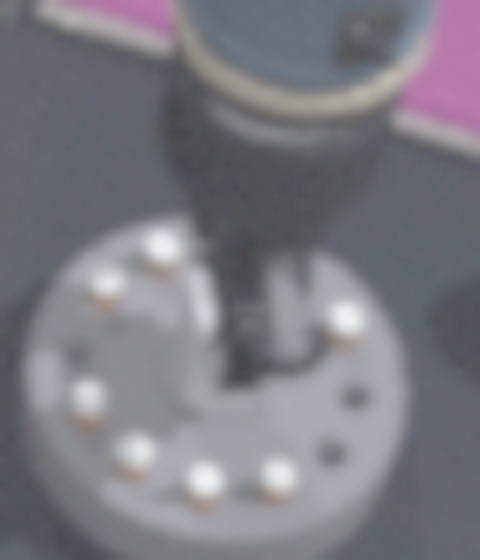

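arm_command --deltas '[{"jaw": 0.2, "slide": [0, 0, 0], "roll": 0}, {"jaw": 0.2, "slide": [0, 0, 0], "roll": 0}, {"jaw": 0.2, "slide": [0, 0, 0], "roll": 0}, {"jaw": 0.2, "slide": [0, -0.01, 0], "roll": 0}, {"jaw": 0.2, "slide": [0, -0.03, 0], "roll": 0}, {"jaw": 0.2, "slide": [0, -0.055, 0], "roll": 0}, {"jaw": 0.2, "slide": [0, -0.08, 0], "roll": 0}, {"jaw": 0.2, "slide": [0, -0.105, 0], "roll": 0}, {"jaw": 0.2, "slide": [0, -0.13, 0], "roll": 0}, {"jaw": 0.2, "slide": [0, -0.155, 0], "roll": 0}, {"jaw": 0.2, "slide": [0, -0.175, 0], "roll": 0}, {"jaw": 0.2, "slide": [0, -0.19, 0], "roll": 0}, {"jaw": 0.2, "slide": [0, -0.195, 0], "roll": 0}, {"jaw": 0.2, "slide": [0, -0.195, 0], "roll": 0}]' --force 80

```text
time_s: 8.75
ee_pos: [0.5526, -0.2038, 0.2123]
tcp_rot: [0.583, -0.401, 0.4, -0.583]
contact_force: [0.1, 0.0, -2.6]
finger_gap: 0.315
```

```bash

python3 look.py scene 300 150 110 120 5 c6.png .6; python3 -c "
from mv import *
plan([.541,.1655,.2],24);o=st()[0];print(o['ft_torque'],o['qpos'])"
```

```text
t 8.8 pos [ 0.5524 -0.2037  0.2118] jaw bearing 21.0 y-axis [-1.1e-03  3.0e-04 -1.0e+00] F [-0.2  0.2 -2.6] gap 0.317 q6 0.851
slide [-0.3487  0.0119  0.1216] roll(tool y down => -bearing)  -3.0
[ 0.01239336 -0.03040939  0.02696693] [-3.53120014e-01  3.46471681e-01  1.81876881e-01  1.40730900e+00
 -1.27697523e-04  8.51188943e-01]
```

View pics/c6.png

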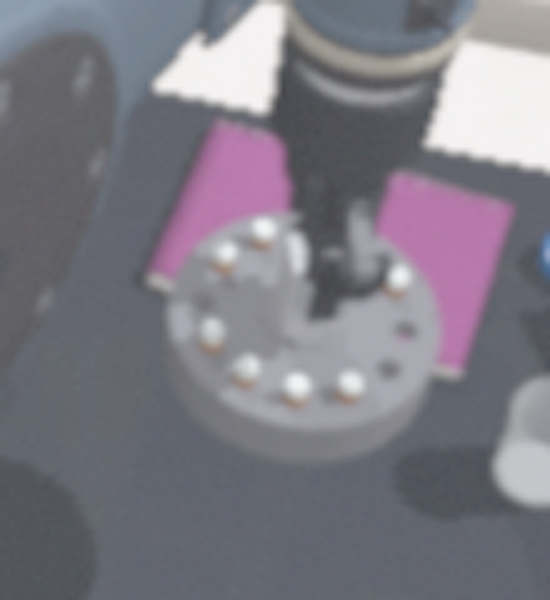

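```bash
python3 -c "
from mv import *
plan([.5403,.1657,.2118],15)"
```

```text
t 8.8 pos [ 0.5524 -0.2037  0.2118] jaw bearing 21.0 y-axis [-1.1e-03  3.0e-04 -1.0e+00] F [-0.2  0.2 -2.6] gap 0.317 q6 0.851
slide [-3.492e-01  1.000e-04  1.210e-01] roll(tool y down => -bearing)  6.0
```

arm_command --deltas '[{"jaw": 0.2, "slide": [-0.01, 0, 0.0035], "roll": 0.5}, {"jaw": 0.2, "slide": [-0.03, 0, 0.0104], "roll": 1}, {"jaw": 0.2, "slide": [-0.055, 0, 0.0191], "roll": 1.5}, {"jaw": 0.2, "slide": [-0.08, 0, 0.0277], "roll": 2}, {"jaw": 0.2, "slide": [-0.105, 0, 0.0364], "roll": 2.5}, {"jaw": 0.2, "slide": [-0.13, 0, 0.045], "roll": 3}, {"jaw": 0.2, "slide": [-0.155, 0, 0.0537], "roll": 3.5}, {"jaw": 0.2, "slide": [-0.18, 0, 0.0624], "roll": 4}, {"jaw": 0.2, "slide": [-0.205, 0, 0.071], "roll": 4.5}, {"jaw": 0.2, "slide": [-0.23, 0, 0.0797], "roll": 5}, {"jaw": 0.2, "slide": [-0.255, 0, 0.0884], "roll": 5.5}, {"jaw": 0.2, "slide": [-0.28, 0, 0.097], "roll": 6}, {"jaw": 0.2, "slide": [-0.305, 0, 0.1057], "roll": 6}, {"jaw": 0.2, "slide": [-0.325, 0, 0.1126], "roll": 6}, {"jaw": 0.2, "slide": [-0.34, 0, 0.1178], "roll": 6}, {"jaw": 0.2, "slide": [-0.347, 0, 0.1202], "roll": 6}, {"jaw": 0.2, "slide": [-0.3492, 0, 0.121], "roll": 6}, {"jaw": 0.2, "slide": [-0.3492, 0, 0.121], "roll": 6}]'

```text
time_s: 11.05
ee_pos: [0.5406, 0.1652, 0.2125]
tcp_rot: [0.561, -0.431, 0.431, -0.561]
contact_force: [-0.4, -1.1, -2.5]
finger_gap: 0.315
```

```bash

python3 look.py scene 180 130 120 120 5 c7.png .7;python3 look.py top 180 150 120 120 5 c8.png .7; python3 -c "
from mv import *
plan([.5403,.1657,.2118],15);o=st()[0];print(o['ft_torque'],o['qpos'])"
```

```text
t 11.15 pos [0.5406 0.1651 0.2125] jaw bearing 14.96 y-axis [ 0.e+00 -2.e-04 -1.e+00] F [ 0.7  0.3 -1.3] gap 0.315 q6 1.606
slide [-0.0007  0.0007 -0.0002] roll(tool y down => -bearing)  -0.04
[-0.02760145  0.00370417  0.04027563] [ 2.96440365e-01  3.03659945e-01  1.21012070e-01  1.38819729e+00
 -2.06728752e-04  1.60614436e+00]
```

View pics/c7.png

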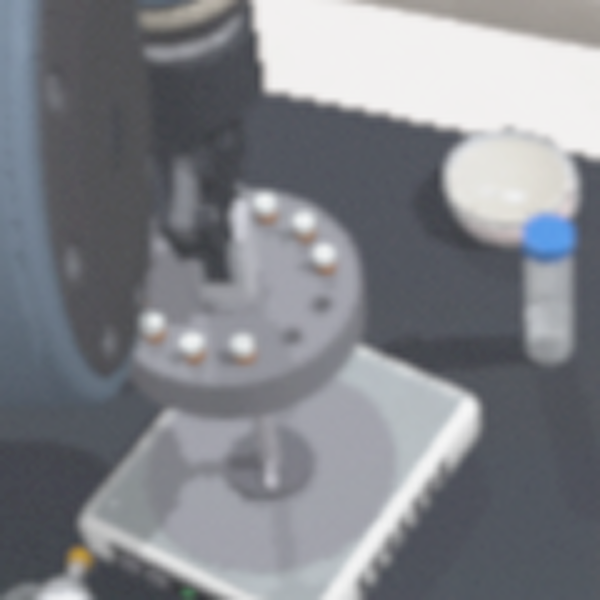

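View pics/c8.png

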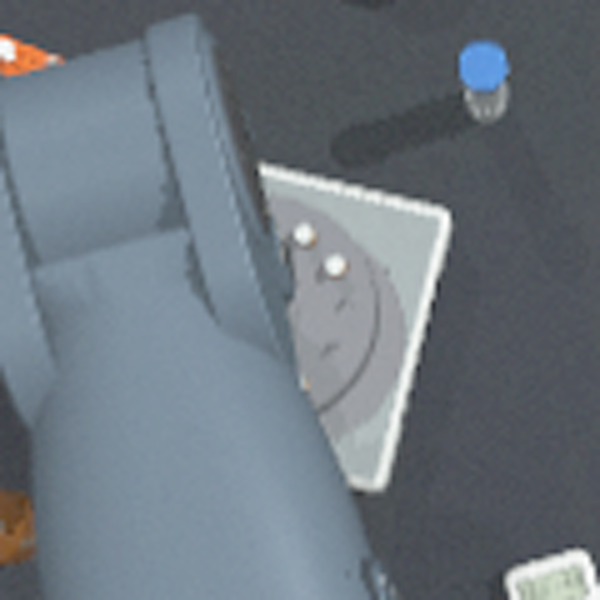

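```bash
cat > rim.py <<'E'
import cv2,numpy as np
from h import *
from scipy.optimize import least_squares
def rim(n,file,ctr,z,angs,c,sg=0,R=.07,w=.01,verbose=True):
    g=cv2.GaussianBlur(cv2.imread(file,0),(0,0),.7).astype(np.float32); pts=[];A=[]
    for a in np.radians(angs):
        rs=np.arange(R-w,R+w,.0004)
        pp=np.array([proj(c,[ctr[0]+r*np.cos(a),ctr[1]+r*np.sin(a),z]) for r in rs],np.float32)
        v=cv2.remap(g,pp[:,0].reshape(1,-1),pp[:,1].reshape(1,-1),cv2.INTER_LINEAR)[0]
        d=np.gradient(v); d=abs(d) if sg==0 else d*sg; i=d.argmax()
        if d[i]>.5: pts.append([ctr[0]+rs[i]*np.cos(a),ctr[1]+rs[i]*np.sin(a)]);A.append(round(float(rs[i]*1000),1))
    p=np.array(pts); f=lambda q:np.hypot(p[:,0]-q[0],p[:,1]-q[1])-R
    s=least_squares(f,ctr,loss="soft_l1",f_scale=.001)
    print(n,z,"n",len(p),"centre",np.round(s.x*1000,2),"mad",np.median(abs(f(s.x)))*1000,A if verbose else "")
E
python3 - <<'E'
from rim import *
c=cal()
rim("scene","pics/full_c7.png",(.5406,.1652),.194,range(195,292,6),c["scene"])
rim("top","pics/full_c8.png",(.5406,.1652),.226,range(-60,36,6),c["top"])
# reference: same method at rest
rim("scene","pics/scene0.png",(.5527,-.2038),.0,range(140,260,6),c["scene"])
rim("top","pics/top0.png",(.5527,-.2038),.032,range(-60,36,6),c["top"])
E
```

```text
scene 0.194 n 17 centre [539.53 167.98] mad 0.637469699717022 [71.2, 69.6, 67.2, 70.0, 69.2, 68.4, 68.0, 68.8, 67.2, 68.4, 67.6, 66.4, 67.6, 70.0, 68.0, 66.8, 64.0]
top 0.226 n 13 centre [548.37 168.48] mad 2.6816321445751883 [72.8, 70.4, 69.6, 68.0, 68.4, 79.2, 79.6, 77.6, 77.2, 78.4, 78.0, 69.2, 61.2]
scene 0.0 n 20 centre [ 552.32 -200.78] mad 1.2914433840708894 [60.4, 60.0, 60.0, 72.4, 72.4, 72.4, 69.2, 70.8, 70.4, 67.6, 69.2, 70.8, 72.0, 70.0, 68.8, 60.0, 66.8, 66.4, 66.8, 66.8]
top 0.032 n 16 centre [ 551.94 -203.1 ] mad 0.5001326278216631 [68.8, 60.0, 69.2, 69.6, 69.2, 70.4, 60.0, 69.2, 70.0, 68.8, 69.6, 68.4, 69.6, 70.8, 67.6, 69.6]
```

arm_command --deltas '[{"jaw": 0.2, "slide": [0, 0.006, 0], "roll": 0}, {"jaw": 0.2, "slide": [0, 0.012, 0], "roll": 0}, {"jaw": 0.2, "slide": [0, 0.018, 0], "roll": 0}, {"jaw": 0.2, "slide": [0, 0.024, 0], "roll": 0}, {"jaw": 0.2, "slide": [0, 0.029, 0], "roll": 0}, {"jaw": 0.2, "slide": [0, 0.031, 0], "roll": 0}, {"jaw": 0.2, "slide": [0, 0.033, 0], "roll": 0}]'

```text
time_s: 12.02
ee_pos: [0.5406, 0.1656, 0.1794]
tcp_rot: [-0.561, 0.43, -0.43, 0.561]
contact_force: [-0.1, -0.1, -1.9]
finger_gap: 0.322
```

```bash

python3 look.py scene 180 130 120 120 5 c9.png .7; python3 -c "
from mv import *
plan([.5403,.1657,.2118],15);o=st()[0];print(o['ft_torque'])"
```

```text
t 12.075 pos [0.5406 0.1656 0.1793] jaw bearing 15.0 y-axis [-1.e-04 -1.e-04 -1.e+00] F [-0.6  0.6 -2.4] gap 0.323 q6 1.606
slide [-0.0002 -0.0325 -0.0002] roll(tool y down => -bearing)  -0.0
[ 0.01994304  0.02915006 -0.05867826]
```

View pics/c9.png

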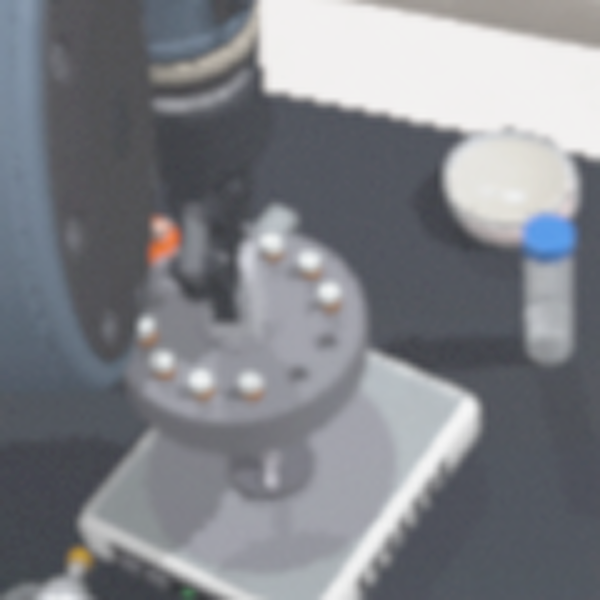

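arm_command --deltas '[{"jaw": 0.2, "slide": [0, 0.001, 0], "roll": 0}, {"jaw": 0.2, "slide": [0, 0.002, 0], "roll": 0}, {"jaw": 0.2, "slide": [0, 0.003, 0], "roll": 0}, {"jaw": 0.2, "slide": [0, 0.004, 0], "roll": 0}, {"jaw": 0.2, "slide": [0, 0.004, 0], "roll": 0}]'

```text
time_s: 12.7
ee_pos: [0.5405, 0.1656, 0.1754]
tcp_rot: [0.561, -0.43, 0.43, -0.561]
contact_force: [0.3, 1.2, -2.2]
finger_gap: 0.318
```

arm_command --deltas '[{"jaw": 0.2, "slide": [0, 0.001, 0], "roll": 0}, {"jaw": 0.2, "slide": [0, 0.002, 0], "roll": 0}, {"jaw": 0.2, "slide": [0, 0.003, 0], "roll": 0}, {"jaw": 0.2, "slide": [0, 0.004, 0], "roll": 0}]'

```text
time_s: 13.2
ee_pos: [0.5406, 0.1656, 0.1714]
tcp_rot: [0.561, -0.43, 0.43, -0.561]
contact_force: [0.2, 0.0, -3.5]
finger_gap: 0.315
```

arm_command --deltas '[{"jaw": 0.2, "slide": [0, 0.001, 0], "roll": 0}, {"jaw": 0.2, "slide": [0, 0.002, 0], "roll": 0}, {"jaw": 0.2, "slide": [0, 0.003, 0], "roll": 0}, {"jaw": 0.2, "slide": [0, 0.004, 0], "roll": 0}]'

```text
time_s: 13.7
ee_pos: [0.5406, 0.1656, 0.1674]
tcp_rot: [0.561, -0.43, 0.43, -0.561]
contact_force: [0.9, 0.9, -2.2]
finger_gap: 0.316
```

arm_command --deltas '[{"jaw": 0.2, "slide": [0, 0.001, 0], "roll": 0}, {"jaw": 0.2, "slide": [0, 0.002, 0], "roll": 0}, {"jaw": 0.2, "slide": [0, 0.003, 0], "roll": 0}, {"jaw": 0.2, "slide": [0, 0.004, 0], "roll": 0}]'

```text
time_s: 14.2
ee_pos: [0.5411, 0.1657, 0.1637]
tcp_rot: [-0.561, 0.43, -0.431, 0.561]
contact_force: [2.4, 0.1, -0.8]
finger_gap: 0.318
```

arm_command --deltas '[{"jaw": 0.2, "slide": [0, 0.001, 0], "roll": 0}, {"jaw": 0.2, "slide": [0, 0.002, 0], "roll": 0}, {"jaw": 0.2, "slide": [0, 0.003, 0], "roll": 0}, {"jaw": 0.2, "slide": [0, 0.004, 0], "roll": 0}]'

```text
time_s: 14.7
ee_pos: [0.5411, 0.1657, 0.1597]
tcp_rot: [-0.561, 0.43, -0.431, 0.561]
contact_force: [4.0, 0.2, -0.5]
finger_gap: 0.319
```

```bash

python3 look.py scene 180 130 120 120 5 c10.png .7; python3 -c "
from mv import *
plan([.5411,.1657,.1598],15);o=st()[0];print(o['ft_torque'])"
```

```text
t 14.75 pos [0.5411 0.1657 0.1596] jaw bearing 15.0 y-axis [ 1.e-03  1.e-04 -1.e+00] F [ 5.  -0.5  0.4] gap 0.317 q6 1.606
slide [-0.     -0.0002  0.    ] roll(tool y down => -bearing)  -0.0
[ 0.00385593 -1.32940095 -0.00199674]
```

View pics/c10.png

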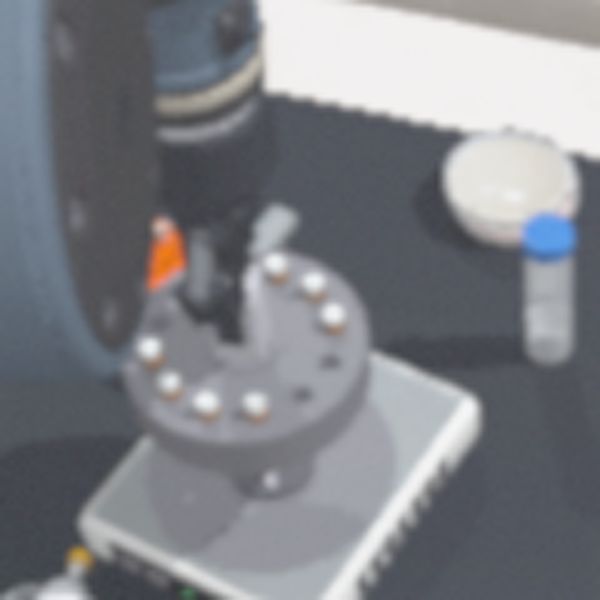

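arm_command --deltas '[{"jaw": 0.2, "slide": [0.0001, 0, 0.0004], "roll": 0}, {"jaw": 0.2, "slide": [0.0002, 0, 0.0007], "roll": 0}, {"jaw": 0.2, "slide": [0.0002, 0, 0.0007], "roll": 0}, {"jaw": 0.2, "slide": [0.0002, 0, 0.0007], "roll": 0}]'

```text
time_s: 15.25
ee_pos: [0.5412, 0.1656, 0.1595]
tcp_rot: [0.561, -0.431, 0.43, -0.561]
contact_force: [3.9, 0.3, -0.9]
finger_gap: 0.319
```

arm_command --deltas '[{"jaw": 0.2, "slide": [0, 0.001, 0], "roll": 0}, {"jaw": 0.2, "slide": [0, 0.002, 0], "roll": 0}, {"jaw": 0.2, "slide": [0, 0.003, 0], "roll": 0}, {"jaw": 0.2, "slide": [0, 0.004, 0], "roll": 0}]'

```text
time_s: 15.75
ee_pos: [0.5413, 0.1656, 0.1557]
tcp_rot: [-0.561, 0.43, -0.431, 0.561]
contact_force: [2.1, -0.2, 3.5]
finger_gap: 0.32
```

arm_command --deltas '[{"jaw": 0.2, "slide": [0.0001, 0.001, 0.0003], "roll": 0}, {"jaw": 0.2, "slide": [0.0001, 0.002, 0.0003], "roll": 0}, {"jaw": 0.2, "slide": [0.0001, 0.003, 0.0003], "roll": 0}, {"jaw": 0.2, "slide": [0.0001, 0.004, 0.0003], "roll": 0}]'

```text
time_s: 16.25
ee_pos: [0.5414, 0.1655, 0.1512]
tcp_rot: [0.561, -0.431, 0.43, -0.561]
contact_force: [2.3, 0.5, 1.0]
finger_gap: 0.316
```

arm_command --deltas '[{"jaw": 0.2, "slide": [0, 0.001, 0], "roll": 0}, {"jaw": 0.2, "slide": [0, 0.002, 0], "roll": 0}, {"jaw": 0.2, "slide": [0, 0.003, 0], "roll": 0}, {"jaw": 0.2, "slide": [0, 0.004, 0], "roll": 0}, {"jaw": 0.2, "slide": [0, 0.005, 0], "roll": 0}]'

```text
time_s: 16.88
ee_pos: [0.5414, 0.1655, 0.1464]
tcp_rot: [0.561, -0.431, 0.43, -0.561]
contact_force: [0.6, -0.3, -0.6]
finger_gap: 0.318
```

arm_command --deltas '[{"jaw": 0.2, "slide": [0, 0.003, 0], "roll": 0}, {"jaw": 0.2, "slide": [0, 0.006, 0], "roll": 0}, {"jaw": 0.2, "slide": [0, 0.009, 0], "roll": 0}, {"jaw": 0.2, "slide": [0, 0.012, 0], "roll": 0}, {"jaw": 0.2, "slide": [0, 0.015, 0], "roll": 0}, {"jaw": 0.2, "slide": [0, 0.018, 0], "roll": 0}, {"jaw": 0.2, "slide": [0, 0.021, 0], "roll": 0}, {"jaw": 0.2, "slide": [0, 0.024, 0], "roll": 0}]'

```text
time_s: 17.88
ee_pos: [0.5416, 0.1655, 0.1223]
tcp_rot: [0.561, -0.43, 0.43, -0.561]
contact_force: [0.1, 0.1, 1.3]
finger_gap: 0.313
```

arm_command --deltas '[{"jaw": 0.2, "slide": [0, 0.003, 0], "roll": 0}, {"jaw": 0.2, "slide": [0, 0.006, 0], "roll": 0}, {"jaw": 0.2, "slide": [0, 0.009, 0], "roll": 0}, {"jaw": 0.2, "slide": [0, 0.012, 0], "roll": 0}, {"jaw": 0.2, "slide": [0, 0.015, 0], "roll": 0}, {"jaw": 0.2, "slide": [0, 0.018, 0], "roll": 0}, {"jaw": 0.2, "slide": [0, 0.021, 0], "roll": 0}, {"jaw": 0.2, "slide": [0, 0.024, 0], "roll": 0}]'

```text
time_s: 18.88
ee_pos: [0.5416, 0.1656, 0.0983]
tcp_rot: [0.561, -0.43, 0.43, -0.561]
contact_force: [1.3, -0.9, 0.3]
finger_gap: 0.315
```

```bash

python3 look.py scene 180 130 120 120 5 c11.png .7; python3 -c "
from mv import *
plan([.5411,.1657,.08],15);o=st()[0];print(o['ft_torque'])"
```

```text
t 18.925 pos [0.5414 0.1655 0.0978] jaw bearing 15.0 y-axis [-6.e-04 -3.e-04 -1.e+00] F [ 1.6  1.4 -4.5] gap 0.317 q6 1.606
slide [-0.0003  0.0178 -0.0002] roll(tool y down => -bearing)  -0.0
[ 0.0766697  -0.23149209  0.0281395 ]
```

View pics/c11.png

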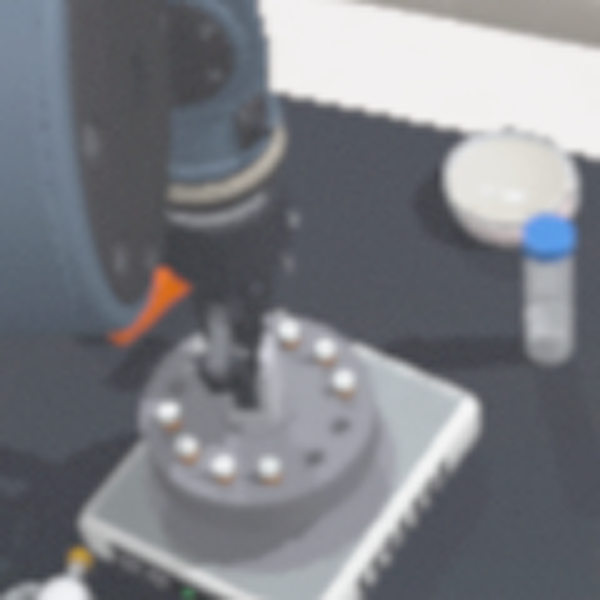

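arm_command --deltas '[{"jaw": 0.2, "slide": [0, 0.003, 0], "roll": 0}, {"jaw": 0.2, "slide": [0, 0.006, 0], "roll": 0}, {"jaw": 0.2, "slide": [0, 0.009, 0], "roll": 0}, {"jaw": 0.2, "slide": [0, 0.012, 0], "roll": 0}, {"jaw": 0.2, "slide": [0, 0.014, 0], "roll": 0}, {"jaw": 0.2, "slide": [0, 0.015, 0], "roll": 0}]'

```text
time_s: 19.68
ee_pos: [0.5416, 0.1655, 0.0833]
tcp_rot: [0.561, -0.43, 0.43, -0.561]
contact_force: [-0.5, 0.3, 1.1]
finger_gap: 0.317
```

arm_command --deltas '[{"jaw": 0.2, "slide": [0, 0.0005, 0], "roll": 0}, {"jaw": 0.2, "slide": [0, 0.001, 0], "roll": 0}, {"jaw": 0.2, "slide": [0, 0.0015, 0], "roll": 0}, {"jaw": 0.2, "slide": [0, 0.002, 0], "roll": 0}]'

```text
time_s: 20.18
ee_pos: [0.5416, 0.1656, 0.0815]
tcp_rot: [0.561, -0.43, 0.431, -0.561]
contact_force: [0.6, 0.5, -0.4]
finger_gap: 0.316
```

arm_command --deltas '[{"jaw": 0.2, "slide": [0, 0.0005, 0], "roll": 0}, {"jaw": 0.2, "slide": [0, 0.001, 0], "roll": 0}, {"jaw": 0.2, "slide": [0, 0.0015, 0], "roll": 0}]'

```text
time_s: 20.55
ee_pos: [0.5416, 0.1655, 0.08]
tcp_rot: [0.561, -0.43, 0.43, -0.561]
contact_force: [0.4, -0.2, -0.1]
finger_gap: 0.318
```

arm_command --deltas '[{"jaw": 0.2, "slide": [0, 0.0005, 0], "roll": 0}, {"jaw": 0.2, "slide": [0, 0.001, 0], "roll": 0}]'

```text
time_s: 20.8
ee_pos: [0.5417, 0.1656, 0.0797]
tcp_rot: [-0.561, 0.43, -0.431, 0.561]
contact_force: [-2.8, -0.9, 10.7]
finger_gap: 0.314
```

arm_command --deltas '[{"jaw": 0.2, "slide": [0, 0, 0], "roll": -1.5}, {"jaw": 0.2, "slide": [0, 0, 0], "roll": -3}, {"jaw": 0.2, "slide": [0, 0, 0], "roll": -4.5}, {"jaw": 0.2, "slide": [0, 0, 0], "roll": -5}]'

```text
time_s: 21.3
ee_pos: [0.5419, 0.1658, 0.0794]
tcp_rot: [-0.579, 0.405, -0.406, 0.58]
contact_force: [-0.8, 0.8, 5.3]
finger_gap: 0.315
```

arm_command --deltas '[{"jaw": 0.2, "slide": [0, 0, 0], "roll": -1}, {"jaw": 0.2, "slide": [0, 0, 0], "roll": -2}]'

```text
time_s: 21.55
ee_pos: [0.5416, 0.1654, 0.0787]
tcp_rot: [0.587, -0.395, 0.395, -0.586]
contact_force: [1.7, -0.0, -0.2]
finger_gap: 0.318
```

arm_command --deltas '[{"jaw": 0.2, "slide": [0, 0, 0], "roll": -1}, {"jaw": 0.2, "slide": [0, 0, 0], "roll": -2}]'

```text
time_s: 21.8
ee_pos: [0.5414, 0.1654, 0.0786]
tcp_rot: [0.593, -0.385, 0.385, -0.593]
contact_force: [0.8, -0.7, -1.6]
finger_gap: 0.32
```

```bash
python3 -c "
from mv import *
plan([.5411,.1657,.08],24);o=st()[0];print(o['ft_torque'])"
```

```text
t 21.8 pos [0.5414 0.1654 0.0786] jaw bearing 24.06 y-axis [-7.e-04 -5.e-04 -1.e+00] F [ 0.8 -0.7 -1.6] gap 0.32 q6 1.448
slide [-0.0004 -0.0014 -0.0002] roll(tool y down => -bearing)  0.06
[-0.05745757 -0.16784742 -0.08653781]
```

arm_command --deltas '[{"jaw": 0.2, "slide": [0, 0.001, 0], "roll": 0}, {"jaw": 0.2, "slide": [0, 0.002, 0], "roll": 0}, {"jaw": 0.2, "slide": [0, 0.0025, 0], "roll": 0}]'

```text
time_s: 22.18
ee_pos: [0.5414, 0.1655, 0.0762]
tcp_rot: [0.593, -0.385, 0.385, -0.593]
contact_force: [0.4, -0.4, -3.6]
finger_gap: 0.32
```

arm_command --deltas '[{"jaw": 0.2, "slide": [0, 0.0008, 0], "roll": 0}, {"jaw": 0.2, "slide": [0, 0.0015, 0], "roll": 0}]'

```text
time_s: 22.42
ee_pos: [0.5414, 0.1655, 0.0748]
tcp_rot: [0.593, -0.385, 0.385, -0.593]
contact_force: [-0.8, 0.3, -2.8]
finger_gap: 0.32
```

arm_command --deltas '[{"jaw": 0.2, "slide": [0, 0.0006, 0], "roll": 0}, {"jaw": 0.2, "slide": [0, 0.0012, 0], "roll": 0}]'

```text
time_s: 22.68
ee_pos: [0.5415, 0.1656, 0.0739]
tcp_rot: [0.593, -0.385, 0.385, -0.593]
contact_force: [-1.3, 0.3, 4.2]
finger_gap: 0.317
```

arm_command --deltas '[{"jaw": 0.2, "slide": [0, 0.0004, 0], "roll": 0}, {"jaw": 0.2, "slide": [0, 0.0008, 0], "roll": 0}]'

```text
time_s: 22.92
ee_pos: [0.5416, 0.1656, 0.0739]
tcp_rot: [-0.593, 0.385, -0.385, 0.593]
contact_force: [-4.6, -1.4, 10.5]
finger_gap: 0.318
```

arm_command --deltas '[{"jaw": 0.2, "slide": [0, 0.0005, 0], "roll": 0}, {"jaw": 0.2, "slide": [0, 0.001, 0], "roll": 0}]'

```text
time_s: 23.18
ee_pos: [0.5416, 0.1656, 0.0738]
tcp_rot: [-0.593, 0.385, -0.385, 0.593]
contact_force: [-7.1, -2.8, 20.4]
finger_gap: 0.316
```

```bash
python3 look.py scene 190 150 100 100 6 c12.png .7; python3 -c "
from mv import *
plan([.5411,.1657,.0738],24);o=st()[0];print(o['ft_torque'])"
```

```text
t 23.225 pos [0.5416 0.1656 0.0738] jaw bearing 24.0 y-axis [ 1.3e-03  3.0e-04 -1.0e+00] F [-6.2 -1.5 17.2] gap 0.314 q6 1.449
slide [-0.0003  0.     -0.0004] roll(tool y down => -bearing)  -0.0
[-0.48787505  1.40909397 -0.04992592]
```

View pics/c12.png

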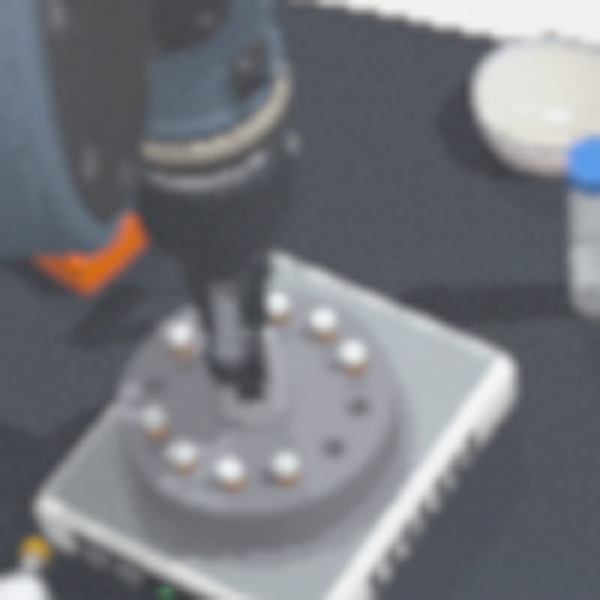

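arm_command --deltas '[{"jaw": 0.2, "slide": [0, -0.0008, 0], "roll": 0}, {"jaw": 0.2, "slide": [0, -0.0014, 0], "roll": 0}, {"jaw": 0.2, "slide": [0, -0.0014, 0], "roll": 0}, {"jaw": 0.45, "slide": [0, -0.0014, 0], "roll": 0}, {"jaw": 0.6, "slide": [0, -0.0014, 0], "roll": 0}, {"jaw": 0.7, "slide": [0, -0.0014, 0], "roll": 0}, {"jaw": 0.7, "slide": [0, -0.0014, 0], "roll": 0}]'

```text
time_s: 24.1
ee_pos: [0.5416, 0.1655, 0.0733]
tcp_rot: [0.593, -0.385, 0.385, -0.593]
contact_force: [0.0, -0.7, 0.3]
finger_gap: 0.698
```

```bash
python3 -c "
from mv import *
plan([.5411,.1657,.0738],24);o=st()[0];print(o['ft_torque'])"
```

```text
t 24.1 pos [0.5416 0.1655 0.0733] jaw bearing 24.0 y-axis [-1.e-04 -1.e-04 -1.e+00] F [ 0.  -0.7  0.3] gap 0.698 q6 1.449
slide [-0.0004 -0.0005 -0.0004] roll(tool y down => -bearing)  -0.0
[ 0.0071558  -0.00112562 -0.01114588]
```

arm_command --deltas '[{"jaw": 0.7, "slide": [0, -0.005, 0], "roll": 0}, {"jaw": 0.7, "slide": [0, -0.015, 0], "roll": 0}, {"jaw": 0.7, "slide": [0, -0.03, 0], "roll": 0}, {"jaw": 0.7, "slide": [0, -0.05, 0], "roll": 0}, {"jaw": 0.7, "slide": [0, -0.075, 0], "roll": 0}, {"jaw": 0.7, "slide": [0, -0.1, 0], "roll": 0}, {"jaw": 0.7, "slide": [0, -0.125, 0], "roll": 0}, {"jaw": 0.7, "slide": [0, -0.15, 0], "roll": 0}, {"jaw": 0.7, "slide": [0.04, -0.15, 0], "roll": 0}, {"jaw": 0.7, "slide": [0.08, -0.15, 0], "roll": 0}, {"jaw": 0.7, "slide": [0.13, -0.15, 0], "roll": 0}, {"jaw": 0.7, "slide": [0.18, -0.15, 0], "roll": 0}, {"jaw": 0.7, "slide": [0.23, -0.15, 0], "roll": 0}, {"jaw": 0.7, "slide": [0.28, -0.15, 0], "roll": 0}, {"jaw": 0.7, "slide": [0.3, -0.15, 0], "roll": 0}, {"jaw": 0.7, "slide": [0.3, -0.15, 0], "roll": 0}]'

```text
time_s: 26.1
ee_pos: [0.6638, -0.1095, 0.2236]
tcp_rot: [0.593, -0.386, 0.386, -0.593]
contact_force: [0.1, 0.7, -0.0]
finger_gap: 0.702
```

```bash
python3 look.py scene 180 150 110 100 7 e1.png .7;  python3 look.py top 190 170 90 90 6 e2.png .7; python3 - <<'E'
from mv import *
from rim import *
plan([.5411,.1657,.0738],24)
c=cal()
rim("scene","pics/full_e1.png",(.5406,.167),.088,range(0,360,10),c["scene"],-1,verbose=False)
rim("top","pics/full_e2.png",(.5406,.167),.088,range(0,360,10),c["top"],0,verbose=False)
for n in c:
    print(n,[np.round(proj(c[n],[.5416,.1656,z]),1) for z in(.141,.147,.162)])
E
```

```text
t 26.2 pos [ 0.6633 -0.1077  0.2239] jaw bearing 24.01 y-axis [ 0.e+00  3.e-04 -1.e+00] F [ 0.1  0.4 -0.3] gap 0.699 q6 0.991
slide [-0.2994  0.1502 -0.0004] roll(tool y down => -bearing)  0.01
scene 0.088 n 32 centre [539.28 168.02] mad 2.0234120973079834 
top 0.088 n 36 centre [538.34 167.25] mad 5.98097028271699 
scene [array([230.9, 204.5]), array([230.6, 203.3]), array([229.9, 200.1])]
top [array([234.8, 213.5]), array([234.5, 213.3]), array([234. , 212.8])]
```

View pics/e1.png

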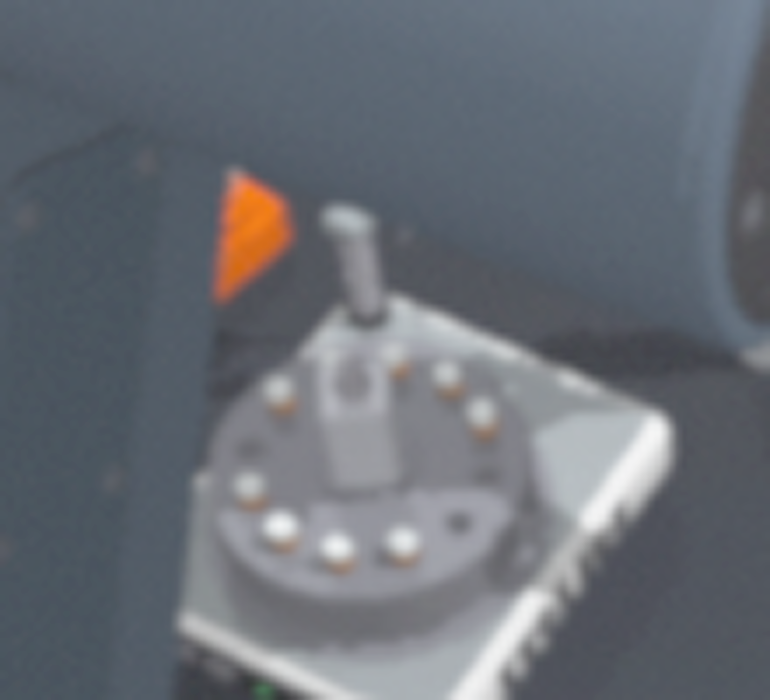

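View pics/e2.png

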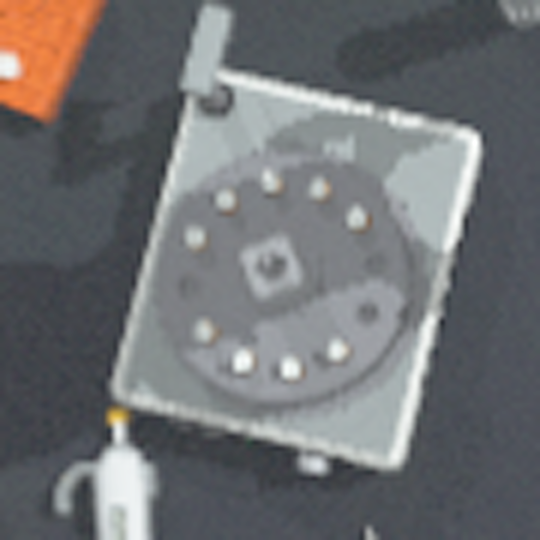

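```bash
python3 - <<'E'
import cv2,numpy as np
a=cv2.imread("pics/full_e2.png");b=cv2.imread("pics/top0.png")
cv2.imwrite("pics/e3.png",cv2.resize(np.vstack([b[130:280,150:430],a[130:280,150:430]]),None,fx=1.9,fy=1.9))
E
```

```text
(no output)
```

View pics/e3.png

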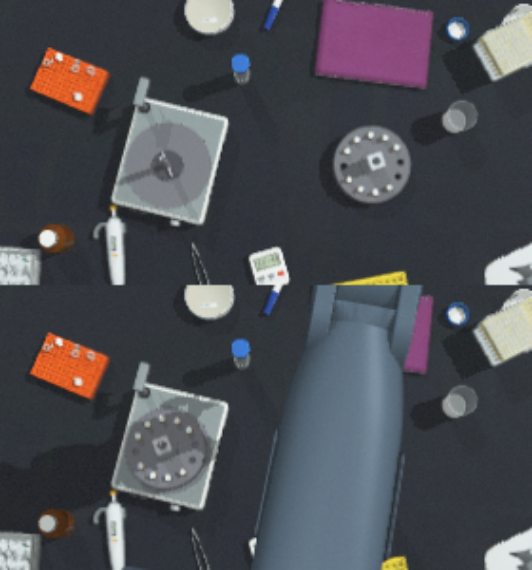

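Before and after, the tube, bottle and beaker stand in the same places. The carousel sits on the drive unit and the arm is clear, so I'm handing the job in.

```bash
python3 -c "
from plant import manip
print(manip.close_job())"
```

```text
the job is handed in; nothing more can be done
None
```

The carousel is on the drive unit, fully down on the shoulder as far as I can measure, and released. I handed the job in at about 26 s.

**What I did:** I gripped the square handle and lowered the carousel over the spindle. It stopped on the key top, where I turned it about 9° under roughly 10 N or less until the slots dropped over the key. I then pressed it home with about 20 N, let go and backed away.

**Last checks:**
- **Seating:** it came to rest 56.1 mm above its bench height; the shoulder is 56 mm up. The handle top appears where it should for the home position in the scene camera, and was drawn about 1 px away from where a carousel resting on the key would be.
- **Force:** the highest reading I saw was about 22 N in all (20.4 N upward), while pressing home. I only saw readings at the end of each move.
- **Bystanders:** the tube, bottle and beaker look unmoved in the before and after top views.

**Failed, unconfirmed or disagreeing:**
- **First grasp:** the first close missed because the fingers were above the handle. The fingertips appeared about 36 mm higher than the reported position, so I corrected from the images and then gripped at the expected opening. I don't know the cause.
- **Catches:** I did not see or feel the spring catches snap out; I infer it only from the seated height.
- **Cameras:** the two views differed by about 2 mm. My last fit of the tray rim in the top view was too noisy to use.

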